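Fit the end panel of a knock-down paint rack and draw it tight with its thumb cam

TASK

The loose end panel of the paint rack lies flat on the bench with its stud pointing up: stand it on its lower edge on the bench and let go of it. Then take it with a fresh grip, slide its stud into the hole in the open end of the rack's base board until the head is stopped inside the cam, and turn the thumb cam clockwise as far as it goes, so that the panel is drawn up tight and square against the end of the board. Leave the paint pots, sanding block and mixing dish where they are.

Things in the scene. Friction and masses are not known exactly. Their poses are not given: they have to be found in the camera images.
- rack: Plywood paint rack, standing fast. Origin on the bench under the cam's axis. x from its 70 mm high, 8 mm thick back (inner side at x -40) to its front edge (x +48); y along its 25 mm thick base board, from the open end (y -45) to the far end (y +215), where a like panel is already fitted with a locked cam, both fixed: leave them. The back runs the whole length: no room for a finger there beside a mated panel.
- rack_end (a point): Centre of the mouth of the round hole (16.5 mm wide, countersunk to 22) in the open end of the rack's base board, 45 mm from the cam's axis, 12.5 mm above the bench. Same axes as the rack: -y points out of the hole, away from the board.
- cam (a joint): Angle of the thumb cam, 0 to 2.5 rad (hard stop), growing clockwise seen from above; stays where left (0.04 N m). At its start (0 to 0.4) its mouth is open to the hole; a hub inside stops the stud's head with the panel about 4 mm short of the board. From about 0.9 its curved slot draws the head in; from 2.15 the panel is tight and turning is stiffer.
- cam_grip (a point): Centre of the cam's thumb wing, on the cam's upright axis, 37.5 mm above the bench. Grey zinc: a flange 46 mm across, top 27.5 mm above the bench, with an upright wing on it, 34 mm long, 10 thick, 20 high (27.5 to 47.5 mm above the bench). The point turns with the cam. Its x axis lies along the wing's length, towards the dark pointer, which faces the hole at cam = 0.2. 45 mm from the board's open end.
- panel_grip (a point): Centre of the tall part of the loose plywood end panel, 25 mm thick (y): low part 96 mm wide (x) and 30 high; above it, flush at the -x side, the tall part, 60 wide (x) and up to 70 high (z). The point is 50 mm above the lower edge, mid-thickness. Standing: z up, +y as the stud points; mated, its axes are the rack's. At the start it lies flat: y up, z away from the rack. Under 0.2 kg; stands by itself.
- panel_face (a point): Foot of the stud on the panel's inner (+y) face: 18 mm to the +x side of panel_grip and 12.5 mm above the lower edge, in the middle of the low part; same axes. The stud sticks out along +y: a grey sleeve, 13 mm thick, 14 long, then a 6 mm steel neck and a ball head, 13 mm across, tip 43.5 mm out, all smooth and slippery. Tight, this point lies on rack_end.
- paint_a: Small paint bottle, 26 mm wide, 68 mm high; origin under its centre, z up. Leave it.
- paint_b: Small glass paint jar, 36 mm wide, 48 mm high; origin under its centre, z up. Leave it.
- sander: Cork sanding block, 70 x 45 x 26 mm; origin under its centre, z up. Leave it.
- dish: White china mixing dish, 70 mm wide, 22 mm high; origin under its centre, z up. Leave it.
Not all that is in view belongs to the job. Of the things shaped like the part that bears panel_grip, the wooden one is meant.

How it is judged:
By the outcome, as a careful person would: the job done as asked, in the order asked, and still so for the second after the job is handed in, with the robot touching nothing.
It also fails if it takes over 72 s, if anything falls off the work surface, if the arm or the gripper's body presses on something with over 40 N, if the wrist force passes 120 N, or if a joint passes its speed limit or range.

ROBOT

A 7-joint arm with a two-finger parallel gripper is mounted at the origin on the work surface. World frame = base frame: x ahead of the robot, y to its left, z up, the work surface at z = 0. Lengths are in m, angles in rad, forces in N, time in s.
With the tool pointing down it reaches from about 0.4 to 0.85 m from the base axis. Payload 4.5 kg.
Tool frame: the origin (TCP) lies midway between the tips of the shut fingers; the grasp point (between the pads) lies 19 mm behind it; z points along the fingers, y is the direction in which the jaws open and shut (so a half turn about z gives the same grasp; the last joint's range is limited). The gripper opens to 88 mm and grips with 3 to 60 N. Pads are 18 mm wide; open, the fingers measure 123 mm over their backs; the gripper's body (75 mm by 187 mm) begins 45 mm behind the grasp point.
Start: joints at [1.291, 0.689, -0.195, 1.565, 0.157, 0.902, -0.215], TCP at [0.193, -0.594, 0.239] pointing down, gripper open.
Joint ranges: [-3.01, 3.01], [-0.46, 2.08], [-1.47, 1.51], [0.13, 2.56], [-1, 4.14], [0.04, 2.09], [-2.66, 2.66]. Speed limits (rad/s): [2.57, 2.57, 3.14, 3.14, 3.14, 3.14, 3.14].

INTERFACE

Orientations are given as a unit quaternion [x, y, z, w].
In Python, from plant import get_state, snapshot, finish_job, regions_of gives the robot as it stands.
- The arm moves only by the tool send_rows, never from a script. Its argument "series" is a list of rows, each an object of numbers: "grip": the opening, from 0 (shut) to 1 (fully open); "dx", "dy", "dz": the shift along the tool's x, y, z in mm; "turn": the turn about the tool's z in rad. A call has 1 to 20 rows; each row shifts and turns the commanded pose from where the row before left it, along the tool's axes as they then stand; what a row does not reach is not made up. A row lasts 1/10 s, in which the tool goes at most 50 mm and 8.59 degrees, less where a joint would pass 70% of its speed; a pose out of reach is approached as far as the arm can. A call is refused whole if a number of a shift passes 50 or a number of a turn 0.15, either way. A call with a gripper value outside its range is refused whole. The fingers move at their own pace and stop on an object; "force" is the grip in N (left out, the last holds). Time passes only in rows, so rows that do not move let the fingers close. It gives the time, the measured TCP pose, the force and the opening at its end, in the units of the state.
- get_state(): the state, without advancing time (a new reading comes with each control period).
- snapshot(name): name is "side" or "top" or "wrist"; returns a dict with "img" (400x640x3 uint8, red, green, blue), "depth" (400x640 float32, m along the optical axis (not along the pixel's ray), 0 where there is no reading), "fov_y" (degrees; the focal length in pixels is half the picture's height over the tangent of half this angle, whatever the lens; pixels are square), "cx", "cy" (the principal point, pixels), "R" (3x3) and "t" (3): a world point X has camera coordinates R X + t. Camera axes: x right, y down, z forward; pixel columns grow to the right and rows downward; lengths in m; the calibration is good to about 2 mm. The wrist camera is an equidistant fisheye: a pixel r from the principal point sees the ray r / f radians off the axis. A picture is of the moment at which its call begins.
- finish_job(): hands the job in, once; it reports no verdict.
Trained networks look in a picture, given as the dict that the camera call returned (one of the last four; its "shot" number tells which), for a name from the list of things; names that differ only in an ending like _2 or _b are one class to them, and where a whole thing is asked for, a point or a joint stands for the part that bears it (a point fixed in the world has none). Each returns a list of dicts, best first, with "score" (0 to 1); they miss things now and then, are a little off and sometimes report something else, mostly with a low value. They report only what shows in the picture. A call takes as long as a camera call. They do not tell look-alikes from the thing itself.
- regions_of(picture, target): "pixels" (400x640 bool, what is visible of it) and "extent" ([left, top, right, bottom] in pixels, round what is visible of it).
The state is a dict: "clock": time; "q": joint angles; "qd": joint speeds; "joint_torque": joint torques, N m; "tool_pos": TCP position; "eef_rot": TCP orientation; "contact_force": force on the tool from outside, world axes, zero at the start; "moment": the same for the moment, N m; "opening": opening from 0.0 (shut) to 1.0 (fully open).
Only numpy, scipy, OpenCV 4.12 (cv2) and the standard library are available. Lean on these libraries where they do the work, as an engineer would, in place of code of your own. Each camera call takes 0.05 s, during which the arm holds its last target.

## Working session

There is one attempt and no reset: what is moved stays moved. The work goes in short steps, Python scripts to look and compute and a tool call to move; the robot and the scene stay as the last step left them, time stands still between calls to the robot, and variables do not carry over. Pictures are saved under pics/ and viewed, and the job is handed in when it is done.

Besides the shell and the picture viewer there is one more tool, called after ">>>" as a command line: name --argument value ..., lists and objects as JSON in quotes. send_rows: Moves the arm, as the interface text tells. Its arguments: {"type":"object","properties":{"series":{"type":"array","items":{"type":"object","properties":{"grip":{"type":"number"},"dx":{"type":"number"},"dy":{"type":"number"},"dz":{"type":"number"},"turn":{"type":"number"}}}},"force":{"type":"number"}},"required":["series"]}

```bash
ls; mkdir -p pics; python3 - <<'E'
from plant import *
import cv2
s=get_state();print(s)
for n in ["side","top","wrist"]:
    p=snapshot(n);cv2.imwrite(f"pics/a_{n}.png",p["img"][:,:,::-1]);print(n,p["fov_y"],p["cx"],p["cy"],p["R"],p["t"])
E
```

```text
pics
{'clock': 0.0, 'q': array([ 1.29082006,  0.68998664, -0.19452745,  1.56634111,  0.15730255,
        0.90250009, -0.21510562]), 'qd': array([ 3.65224812e-04,  9.68468503e-04,  1.04658493e-04, -2.09317909e-05,
       -2.88120786e-03, -6.54954525e-06, -2.10324318e-05]), 'joint_torque': array([-1.89992929e-04, -5.27570021e+01, -1.26637559e+00, -1.53428078e+01,
       -5.25164197e-02,  6.63689832e-03,  1.40551952e-04]), 'tool_pos': array([ 0.1926712 , -0.59389469,  0.2379095 ]), 'eef_rot': array([ 9.87710797e-01,  1.56289901e-01, -2.06402617e-04, -8.97698620e-04]), 'contact_force': array([-0.27520413, -0.44155453, -0.04394332]), 'moment': array([ 0.03905232, -0.00502756,  0.05692345]), 'opening': 0.9996186441090142}
side 42.47576728656392 321.7279735189061 198.88692674163624 [[-0.97922146 -0.20258821 -0.00912916]
 [-0.09511244  0.49855827 -0.86162247]
 [ 0.17910597 -0.84285092 -0.50746761]] [0.56699095 0.07136995 1.25294935]
top 45.583311995681626 317.45810838235 209.222399701861 [[-0.0103452  -0.99943587 -0.03195195]
 [-0.99170228  0.01434939 -0.12775247]
 [ 0.12813889  0.03036519 -0.99129127]] [0.07856526 0.58063228 1.03681109]
wrist 65.70646984690485 315.2574365242025 203.98522484330593 [[ 0.30886107 -0.9511055  -0.00177927]
 [-0.90384234 -0.29409424  0.31076937]
 [-0.29609773 -0.09437638 -0.95048368]] [-0.62514197 -0.04372871  0.39046073]
```

View pics/a_side.png

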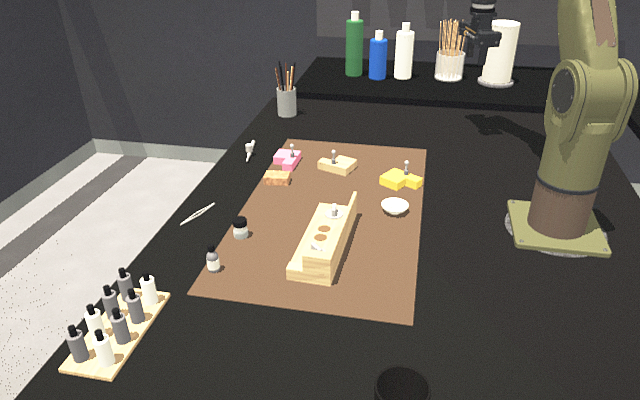

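View pics/a_top.png

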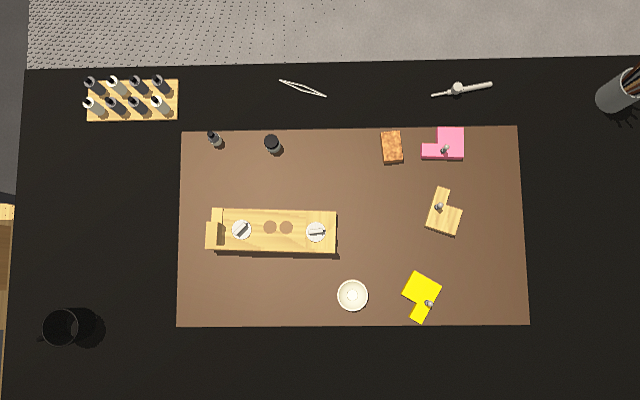

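View pics/a_wrist.png

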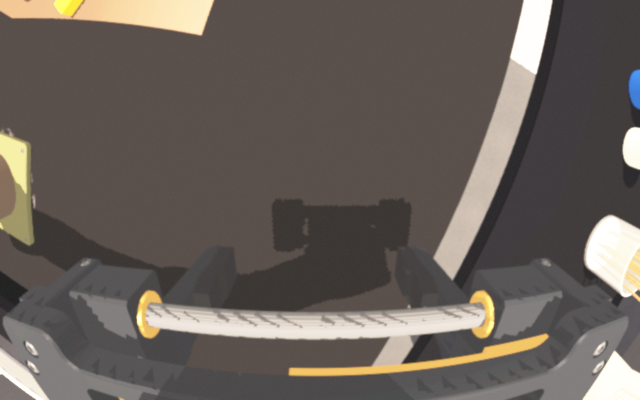

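The three panel-shaped things in the top view are pink (443,145), plywood (442,212) and yellow (422,297). The plywood one fits "wooden". I'll check it in a crop and measure.

```bash
cat > h.py <<'E'
from plant import *
import numpy as np, cv2
def f_of(p): return 200/np.tan(np.radians(p["fov_y"])/2)
def cloud(p, mask=None):
    f=f_of(p); v,u=np.nonzero((p["depth"]>0)&(mask if mask is not None else True))
    d=p["depth"][v,u]; a=(u-p["cx"])/f; b=(v-p["cy"])/f
    c=np.stack([a*d,b*d,d],1)
    return (c-p["t"])@p["R"], u, v
def onplane(p,u,v,z):
    f=f_of(p); r=p["R"].T@np.array([(u-p["cx"])/f,(v-p["cy"])/f,1]); o=-p["R"].T@p["t"]
    return o+r*(z-o[2])/r[2]
def proj(p,X):
    c=p["R"]@np.array(X)+p["t"]; f=f_of(p); return p["cx"]+f*c[0]/c[2],p["cy"]+f*c[1]/c[2]
def crop(p,l,t,r,b,s,name):
    cv2.imwrite("pics/"+name,cv2.resize(p["img"][t:b,l:r,::-1],None,fx=s,fy=s,interpolation=cv2.INTER_CUBIC))
E
python3 - <<'E'
from h import *
p=snapshot("top"); s=snapshot("side")
crop(p,330,110,500,240,4.5,"b_top.png"); crop(p,195,190,350,270,5,"b_rack.png")
crop(s,250,130,450,290,4,"b_side.png")
for pic in (p,s):
  for n in ["rack","cam_grip","panel_grip","paint_a","paint_b","sander","dish"]:
    for r in regions_of(pic,n)[:4]:
        X,u,v=cloud(pic,r["pixels"])
        print(n,round(r["score"],2),r["extent"],r["pixels"].sum(),np.round(np.median(X,0),3),np.round(X.min(0),3),np.round(X.max(0),3))
E
```

```text
rack 0.75 [206.8, 207.5, 333.8, 255.0] 5464 [0.535 0.176 0.026] [ 0.482  0.032 -0.004] [0.593 0.326 0.075]
cam_grip 0.51 [301.0, 220.7, 326.4, 241.7] 297 [0.531 0.078 0.029] [0.51  0.055 0.023] [0.554 0.098 0.052]
cam_grip 0.28 [205.0, 206.5, 335.0, 253.6] 5483 [0.534 0.176 0.026] [ 0.482  0.032 -0.004] [0.589 0.318 0.075]
panel_grip 0.88 [426.0, 189.9, 460.5, 233.3] 1135 [ 0.566 -0.21   0.025] [ 0.521 -0.262 -0.003] [ 0.631 -0.171  0.071]
panel_grip 0.84 [403.9, 271.9, 439.9, 325.0] 1104 [ 0.393 -0.153  0.025] [ 0.329 -0.197 -0.004] [ 0.441 -0.114  0.072]
panel_grip 0.72 [418.8, 128.6, 464.6, 163.3] 1117 [ 0.726 -0.223  0.025] [ 0.699 -0.266 -0.002] [ 0.772 -0.168  0.07 ]
paint_a 0.78 [267.0, 134.5, 280.6, 156.7] 253 [0.736 0.176 0.047] [ 0.723  0.159 -0.003] [0.77  0.199 0.053]
paint_a 0.6 [208.9, 129.9, 223.3, 146.1] 162 [0.749 0.309 0.044] [ 0.741  0.299 -0.004] [0.776 0.34  0.073]
paint_b 0.78 [267.0, 134.5, 280.6, 156.7] 253 [0.736 0.176 0.047] [ 0.723  0.159 -0.003] [0.77  0.199 0.053]
paint_b 0.6 [208.9, 129.9, 223.3, 146.1] 162 [0.749 0.309 0.044] [ 0.741  0.299 -0.004] [0.7
[... 757 characters left out ...]
5] [ 0.33  -0.239 -0.   ] [ 0.444 -0.11   0.07 ]
paint_a 0.81 [229.8, 217.6, 247.2, 239.6] 282 [0.737 0.187 0.031] [0.722 0.161 0.004] [0.757 0.196 0.052]
paint_a 0.74 [206.1, 242.2, 223.4, 273.6] 303 [0.752 0.319 0.036] [ 0.741  0.242 -0.001] [0.795 0.329 0.071]
paint_b 0.81 [229.8, 217.6, 247.2, 239.6] 282 [0.737 0.187 0.031] [0.722 0.161 0.004] [0.757 0.196 0.052]
paint_b 0.74 [206.1, 242.2, 223.4, 273.6] 303 [0.752 0.319 0.036] [ 0.741  0.242 -0.001] [0.795 0.329 0.071]
sander 0.8 [265.1, 167.0, 285.2, 182.0] 371 [ 0.729 -0.085  0.025] [ 0.694 -0.148 -0.002] [ 0.784 -0.072  0.03 ]
dish 0.53 [379.4, 197.4, 408.2, 212.3] 304 [ 0.392 -0.017  0.016] [ 0.36  -0.073  0.001] [0.422 0.03  0.026]
```

View pics/b_top.png

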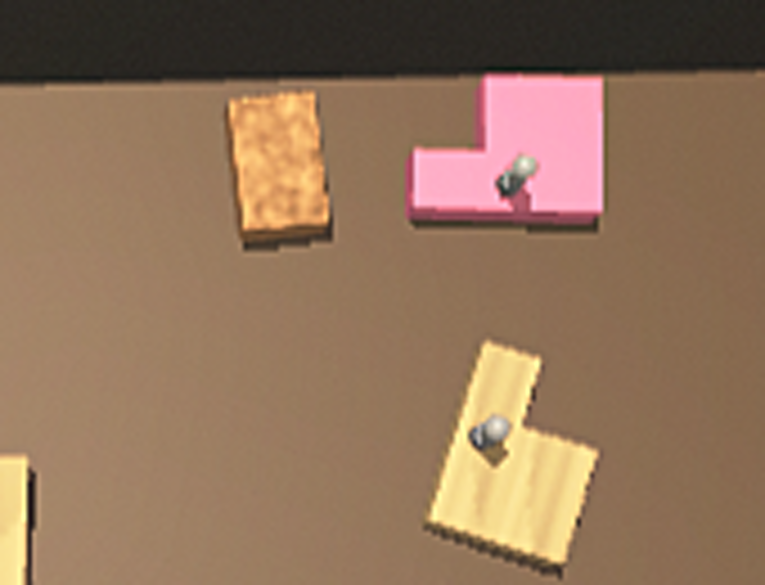

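View pics/b_rack.png

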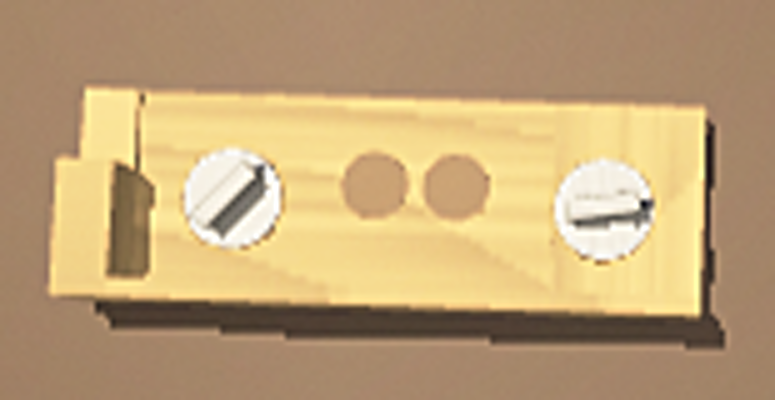

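View pics/b_side.png

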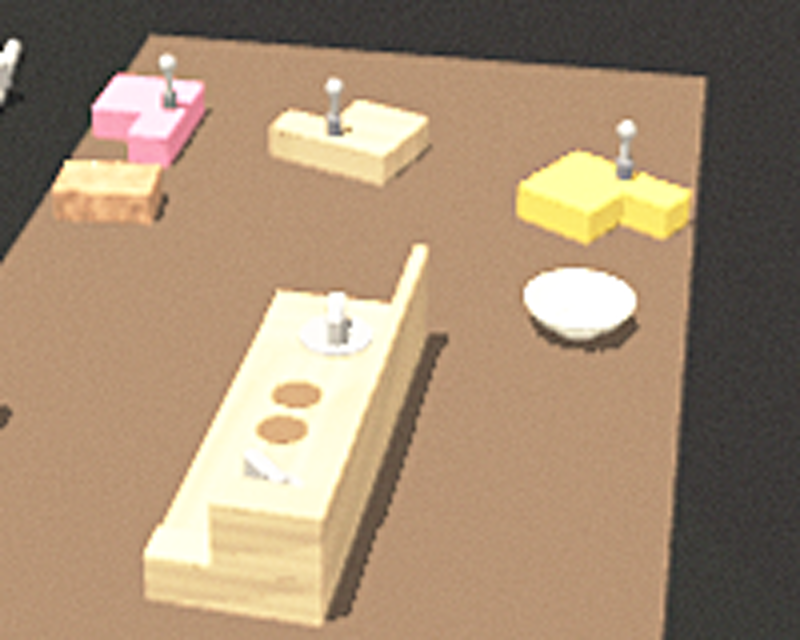

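The plywood panel at (442,212) is confirmed: natural wood grain, with the stud in the middle of the low part. The pink and yellow ones are painted or plastic look-alikes. Next I fit the poses.

```bash
cat > fit.py <<'E'
from h import *
from scipy.optimize import minimize
# L template (panel x, panel z) rel. panel_grip
L=np.array([[-30,-50],[66,-50],[66,-20],[30,-20],[30,20],[-30,20]])/1000
def place(poly,x,y,th):
    # lying: panel x dir e1, panel z dir e2 ; th: angle of panel x vs world x; z dir = e1 rotated -90
    e1=np.array([np.cos(th),np.sin(th)]); e2=np.array([np.sin(th),-np.cos(th)])
    return np.array([x,y])+poly[:,:1]*e1+poly[:,1:]*e2
def raster(poly,x0,y0,n,res):
    m=np.zeros((n,n),np.uint8); q=np.round((poly-[x0,y0])/res*16).astype(np.int32)
    cv2.fillPoly(m,[q],1,shift=4); return m
def fitpoly(pic,mask,poly,z,init,placef=place):
    # IoU in a rectified grid at height z
    x0,y0=init[0]-.15,init[1]-.15; res=.0005;n=600
    g=np.stack(np.meshgrid(np.arange(n),np.arange(n)),-1)*res+[x0,y0]
    P=np.concatenate([g.reshape(-1,2),np.full((n*n,1),z)],1)
    c=P@pic["R"].T+pic["t"]; f=f_of(pic)
    u=(pic["cx"]+f*c[:,0]/c[:,2]).reshape(n,n).astype(np.float32); v=(pic["cy"]+f*c[:,1]/c[:,2]).reshape(n,n).astype(np.float32)
    M=cv2.remap(mask.astype(np.float32),u,v,cv2.INTER_LINEAR)
    cost=lambda q: np.abs(cv2.GaussianBlur(raster(placef(poly,*q),x0,y0,n,res).astype(np.float32),(0,0),2)-M).sum()
    r=minimize(cost,init,method="Nelder-Mead",options=dict(initial_simplex=np.array([init]+[np.array(init)+d for d in np.diag([.01,.01,.15])]),xatol=1e-5,fatol=.1,maxiter=400))
    return r.x,r.fun/ M.sum()
E
python3 - <<'E'
from fit import *
for cam in ("top","side"):
    p=snapshot(cam)
    r=[r for r in regions_of(p,"panel_grip") if abs(np.median(cloud(p,r["pixels"])[0][:,0])-.57)<.05][0]
    X,u,v=cloud(p); m=np.zeros((400,640),bool)
    reg=cv2.dilate(r["pixels"].astype(np.uint8),np.ones((5,5)))>0
    ok=reg[v,u]&(X[:,2]>.020)&(X[:,2]<.031); m[v[ok],u[ok]]=1
    print(np.median(X[ok,2]))
    m=cv2.morphologyEx(m.astype(np.uint8),cv2.MORPH_CLOSE,np.ones((5,5)))
    for th in (-.3,):
        q,c=fitpoly(p,m,L,.025,[.56,-.215,th]); print(cam,q,c)
    x,y,t=q; print("stud",place(np.array([[.018,-.0375]]),x,y,t))
    ok=reg[v,u]&(X[:,2]>.055); print("head",np.mean(X[ok],0),ok.sum())
    # rack board top
    r=regions_of(p,"rack")[0]
    ok=r["pixels"][v,u]&(X[:,2]>.021)&(X[:,2]<.030); m=np.zeros((400,640),bool); m[v[ok],u[ok]]=1
    Y=X[ok]; print("rack z",np.median(Y[:,2]))
    # open-end edge: for x bins min y ; front edge: for y bins max x
    xs=np.arange(.5,.58,.005); e=np.array([[a,np.min(Y[abs(Y[:,0]-a)<.0025,1])] for a in xs]); k=np.polyfit(e[:,0],e[:,1],1); print("end y=",k, np.std(e[:,1]-np.polyval(k,e[:,0])))
    ys=np.arange(.05,.26,.005); e=np.array([[a,np.max(Y[abs(Y[:,1]-a)<.0025,0])] for a in ys]); k=np.polyfit(e[:,0],e[:,1],1);print("front x=",k,np.std(e[:,1]-np.polyval(k,e[:,0])))
    # back top
    ok=r["pixels"][v,u]&(X[:,2]>.066)&(X[:,1]<.25); Z=X[ok]; 
    if ok.sum(): k=np.polyfit(Z[:,1],Z[:,0],1); print("back top x=",k,ok.sum(),Z[:,1].min(),Z[:,1].max(),np.median(Z[:,2]))
    r=regions_of(p,"cam_grip")[0]; ok=r["pixels"][v,u]&(X[:,2]>.040); W=X[ok]; print("wing",W.mean(0),W.min(0),W.max(0),ok.sum())
    w=W[:,:2]-W[:,:2].mean(0); print("dir",np.linalg.svd(w)[2][0])
E
```

```text
0.025397529715713043
top [ 0.55457301 -0.22748613 -0.33466432] 0.06133492695581864
stud [[ 0.58389133 -0.19797874]]
head [ 0.58360271 -0.19737424  0.06651008] 28
rack z 0.02558740368503828
end y= [-0.05488563  0.06268237] 0.0006008275023423025
front x= [0.03673297 0.57632126] 0.0011095654154337595
back top x= [0.04222022 0.48462944] 369 0.03543317956817586 0.2494207535961198 0.0702770917462059
wing [0.53150174 0.07691215 0.04755272] [0.52534288 0.0613288  0.0412049 ] [0.53836537 0.09276168 0.05277374] 70
dir [-0.12452925  0.99221594]
0.025990707714597116
side [ 0.55517858 -0.2252713  -0.3474699 ] 0.20514591839101246
stud [[ 0.58487235 -0.19614176]]
head [ 0.58562132 -0.19592992  0.06409859] 18
rack z 0.026196053721352842
end y= [-1.34246119  0.77504315] 0.06130659523214649
front x= [0.04942202 0.57582769] 0.0012560613414226195
back top x= [0.04187047 0.48601565] 214 0.02873696244016391 0.24965027277895033 0.07078362701257462
wing [0.53219879 0.08699634 0.04635506] [0.52671447 0.07000689 0.04024721] [0.53727209 0.09503943 0.05120731] 31
dir [-0.15368861  0.98811933]
```

>>> send_rows --series '[{"dx": 38, "dy": -19.6, "grip": 1}, {"dx": 38, "dy": -19.6}, {"dx": 38, "dy": -19.6}, {"dx": 38, "dy": -19.6}, {"dx": 38, "dy": -19.6}, {"dx": 38, "dy": -19.6}, {"dx": 38, "dy": -19.6}, {"dx": 38, "dy": -19.6}, {"dx": 38, "dy": -19.6}, {"dx": 38, "dy": -19.6}, {"dx": 38, "dy": -19.6}, {"dx": 38, "dy": -19.6}]' --force 6

```text
schema error: expected keys grip, dx, dy, dz, turn
```

>>> send_rows --series '[{"turn": -0.13, "dz": 15}, {"turn": -0.13, "dz": 15}, {"turn": -0.13, "dz": 15}, {"turn": -0.13, "dz": 15}, {"turn": -0.13, "dz": 15}, {"turn": -0.13, "dz": 15}, {"turn": -0.14, "dz": 10}, {"dz": 0}]'

```text
schema error: expected keys grip, dx, dy, dz, turn
```

```bash
cat >> h.py <<'E'
from scipy.spatial.transform import Rotation as Ro
def tool():
    s=get_state(); R=Ro.from_quat(s["eef_rot"]).as_matrix(); return s,R
def to(x,y,z,jaw=None):
    s,R=tool(); d=R.T@(np.array([x,y,z])-s["tool_pos"])*1000
    yaw=np.arctan2(R[1,1],R[0,1]); print("pos",np.round(s["tool_pos"],4),"jaw",round(yaw,4),"tilt",np.round(R[:,2],4),"q",np.round(s["q"],2),"t",round(s["clock"],2),"F",np.round(s["contact_force"],1),"M",np.round(s["moment"],2),"open",round(s["opening"],3))
    print("dx,dy,dz",np.round(d,1), "turn", None if jaw is None else round(-((jaw-yaw+np.pi/2)%np.pi-np.pi/2),4))
E
python3 - <<'E'
from h import *
to(.5539,-.2293,.002,-.338)
p=snapshot("wrist");crop(p,0,0,640,400,1,"c.png")
E
```

```text
pos [ 0.193  -0.5945  0.2387] jaw -1.2569 tilt [ 0.e+00 -1.e-04 -1.e+00] q [ 1.29  0.69 -0.19  1.57  0.16  0.9  -0.22] t 1.35 F [-0.1 -0.1  0. ] M [0.04 0.04 0.05] open 0.999
dx,dy,dz [ 456.1 -235.9  236.7] turn -0.9189
```

View pics/c.png

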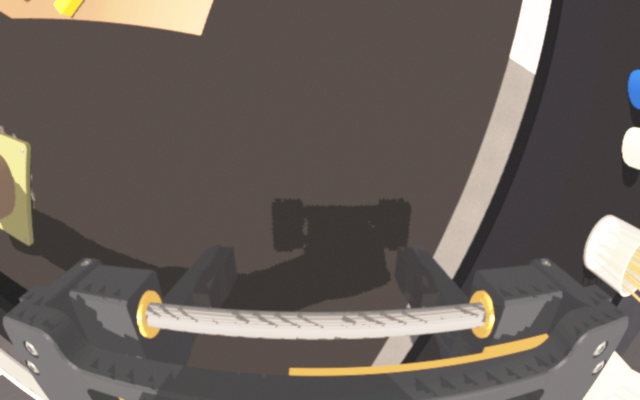

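All keys are needed in each row, and the arm hasn't moved yet. I'll resend.

>>> send_rows --series '[{"dx": 38, "dy": -19.6, "dz": 0, "turn": 0, "grip": 1}, {"dx": 38, "dy": -19.6, "dz": 0, "turn": 0, "grip": 1}, {"dx": 38, "dy": -19.6, "dz": 0, "turn": 0, "grip": 1}, {"dx": 38, "dy": -19.6, "dz": 0, "turn": 0, "grip": 1}, {"dx": 38, "dy": -19.6, "dz": 0, "turn": 0, "grip": 1}, {"dx": 38, "dy": -19.6, "dz": 0, "turn": 0, "grip": 1}, {"dx": 38, "dy": -19.6, "dz": 0, "turn": 0, "grip": 1}, {"dx": 38, "dy": -19.6, "dz": 0, "turn": 0, "grip": 1}, {"dx": 38, "dy": -19.6, "dz": 0, "turn": 0, "grip": 1}, {"dx": 38, "dy": -19.6, "dz": 0, "turn": 0, "grip": 1}, {"dx": 38, "dy": -19.6, "dz": 0, "turn": 0, "grip": 1}, {"dx": 38, "dy": -19.6, "dz": 0, "turn": 0, "grip": 1}]' --force 6

```text
clock: 2.6
tool_pos: [0.5552, -0.2287, 0.2389]
eef_rot: [0.988, 0.156, 0.0, 0.0]
contact_force: [0.3, -0.9, 0.5]
opening: 0.998
```

>>> send_rows --series '[{"dx": 0, "dy": 0, "dz": 15, "turn": -0.13, "grip": 1}, {"dx": 0, "dy": 0, "dz": 15, "turn": -0.13, "grip": 1}, {"dx": 0, "dy": 0, "dz": 15, "turn": -0.13, "grip": 1}, {"dx": 0, "dy": 0, "dz": 15, "turn": -0.13, "grip": 1}, {"dx": 0, "dy": 0, "dz": 15, "turn": -0.13, "grip": 1}, {"dx": 0, "dy": 0, "dz": 15, "turn": -0.13, "grip": 1}, {"dx": 0, "dy": 0, "dz": 10, "turn": -0.14, "grip": 1}, {"dx": 0, "dy": 0, "dz": 0, "turn": 0, "grip": 1}]'

```text
clock: 3.4
tool_pos: [0.553, -0.23, 0.1373]
eef_rot: [0.816, 0.579, -0.001, -0.001]
contact_force: [0.5, -0.6, 0.4]
opening: 0.996
```

```bash
python3 - <<'E'
from h import *
to(.5539,-.2293,.002,-.338)
p=snapshot("wrist");crop(p,0,0,640,400,1,"c2.png")
E
```

```text
pos [ 0.553  -0.23    0.1373] jaw -0.3368 tilt [-0.0027  0.0013 -1.    ] q [ 0.52  0.81 -0.36  1.73  0.41  0.69 -0.4 ] t 3.4 F [ 0.5 -0.6  0.4] M [-0.09 -0.05 -0.07] open 0.996
dx,dy,dz [  0.9   1.  135.3] turn 0.0012
```

View pics/c2.png

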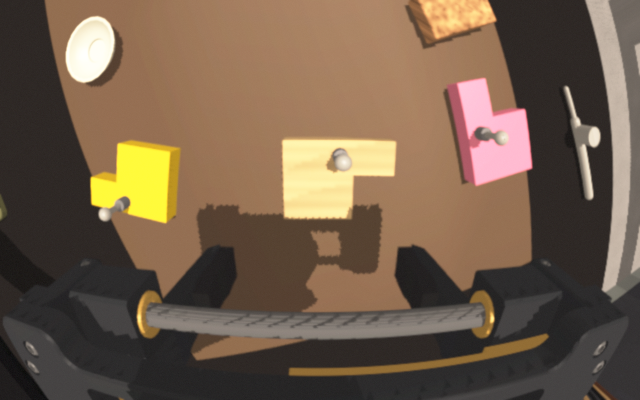

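```bash
python3 - <<'E'
from h import *
to(.5529,-.2322,.008,-.338)
E
```

```text
pos [ 0.5537 -0.23    0.1382] jaw -0.3401 tilt [-1.e-03  8.e-04 -1.e+00] q [ 0.52  0.8  -0.36  1.73  0.41  0.69 -0.4 ] t 3.45 F [ 0.3 -1.1  0.4] M [-0.06 -0.05 -0.01] open 0.998
dx,dy,dz [-2.400e+00  1.000e-01  1.302e+02] turn -0.0021
```

>>> send_rows --series '[{"dx": -2, "dy": 0.2, "dz": 25, "turn": 0, "grip": 1}, {"dx": 0, "dy": 0, "dz": 25, "turn": 0, "grip": 1}, {"dx": 0, "dy": 0, "dz": 25, "turn": 0, "grip": 1}, {"dx": 0, "dy": 0, "dz": 20, "turn": 0, "grip": 1}, {"dx": 0, "dy": 0, "dz": 15, "turn": 0, "grip": 1}, {"dx": 0, "dy": 0, "dz": 10, "turn": 0, "grip": 1}, {"dx": 0, "dy": 0, "dz": 10, "turn": 0, "grip": 1}, {"dx": 0, "dy": 0, "dz": 0, "turn": 0, "grip": 1}, {"dx": 0, "dy": 0, "dz": 0, "turn": 0, "grip": 1}]'

```text
clock: 4.35
tool_pos: [0.554, -0.2321, 0.0091]
eef_rot: [0.816, 0.578, 0.0, 0.0]
contact_force: [0.2, 0.2, 0.6]
opening: 0.999
```

```bash
python3 - <<'E'
from h import *
to(.5529,-.2322,.008,-.338)
p=snapshot("wrist");crop(p,0,0,640,400,1,"c3.png")
s=snapshot("side");crop(s,280,120,400,200,6,"c3s.png")
E
```

```text
pos [ 0.554  -0.2321  0.0091] jaw -0.3373 tilt [ 7.e-04 -3.e-04 -1.e+00] q [ 0.46  1.   -0.25  1.76  0.51  0.44 -0.48] t 4.35 F [0.2 0.2 0.6] M [-0.04 -0.03  0.04] open 0.999
dx,dy,dz [-0.5 -1.   1.1] turn 0.0007
```

View pics/c3.png

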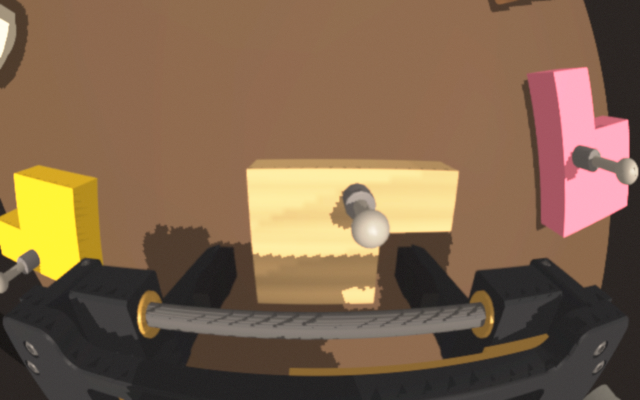

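View pics/c3s.png

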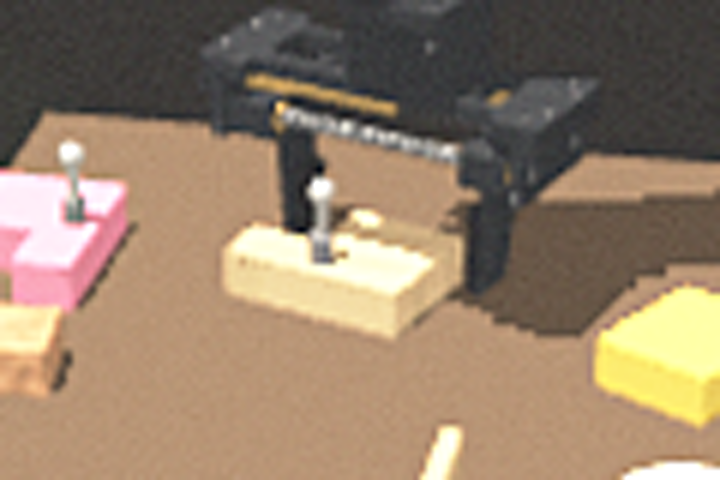

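>>> send_rows --series '[{"dx": 0, "dy": 0, "dz": 0, "turn": 0, "grip": 0}, {"dx": 0, "dy": 0, "dz": 0, "turn": 0, "grip": 0}, {"dx": 0, "dy": 0, "dz": 0, "turn": 0, "grip": 0}, {"dx": 0, "dy": 0, "dz": 0, "turn": 0, "grip": 0}, {"dx": 0, "dy": 0, "dz": 0, "turn": 0, "grip": 0}, {"dx": 0, "dy": 0, "dz": 0, "turn": 0, "grip": 0}]' --force 6

```text
clock: 5.05
tool_pos: [0.5537, -0.232, 0.0089]
eef_rot: [0.816, 0.578, 0.0, 0.0]
contact_force: [-0.6, 0.7, 2.4]
opening: 0.682
```

>>> send_rows --series '[{"dx": 1.8, "dy": 0, "dz": -4.8, "turn": 0, "grip": 0}, {"dx": 1.9, "dy": 0, "dz": -4.7, "turn": 0, "grip": 0}, {"dx": 2.6, "dy": 0, "dz": -4.4, "turn": 0, "grip": 0}, {"dx": 2.7, "dy": 0, "dz": -4.3, "turn": 0, "grip": 0}, {"dx": 3.3, "dy": 0, "dz": -3.9, "turn": 0, "grip": 0}, {"dx": 3.4, "dy": 0, "dz": -3.7, "turn": 0, "grip": 0}, {"dx": 3.9, "dy": 0, "dz": -3.2, "turn": 0, "grip": 0}, {"dx": 4, "dy": 0, "dz": -3.1, "turn": 0, "grip": 0}]'

```text
clock: 5.85
tool_pos: [0.5615, -0.2093, 0.0411]
eef_rot: [0.816, 0.579, 0.0, 0.0]
contact_force: [-0.0, 0.1, -2.4]
opening: 0.682
```

```bash
python3 - <<'E'
from h import *
to(.5529,-.2322,.008,-.338)
s=snapshot("side");crop(s,280,120,400,200,6,"c4s.png")
E
```

```text
pos [ 0.5615 -0.2093  0.0411] jaw -0.3369 tilt [ 0. -0. -1.] q [ 0.43  0.95 -0.27  1.77  0.48  0.49 -0.49] t 5.85 F [-0.   0.1 -2.4] M [-0.08 -0.09  0.  ] open 0.682
dx,dy,dz [-24.4  -0.6  33.1] turn 0.0011
```

View pics/c4s.png

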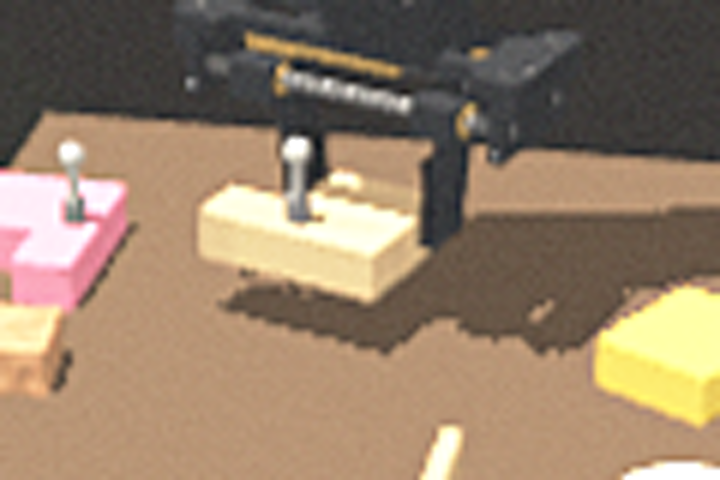

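>>> send_rows --series '[{"dx": 0, "dy": 0, "dz": 8, "turn": 0, "grip": 0}, {"dx": 0, "dy": 0, "dz": 7, "turn": 0, "grip": 0}, {"dx": 0, "dy": 0, "dz": 0, "turn": 0, "grip": 0}]' --force 3

```text
clock: 6.2
tool_pos: [0.5607, -0.2102, 0.0245]
eef_rot: [0.816, 0.578, -0.001, -0.0]
contact_force: [0.1, 0.2, -1.4]
opening: 0.679
```

```bash
python3 - <<'E'
from h import *
to(.5529,-.2322,.008,-.338)
s=snapshot("side");crop(s,280,120,400,200,6,"c5s.png")
E
```

```text
pos [ 0.5607 -0.2102  0.0245] jaw -0.3377 tilt [-1.5e-03 -2.0e-04 -1.0e+00] q [ 0.43  0.97 -0.26  1.77  0.49  0.47 -0.5 ] t 6.2 F [ 0.1  0.2 -1.4] M [-0.13 -0.12 -0.  ] open 0.679
dx,dy,dz [-23.4  -0.1  16.5] turn 0.0003
```

View pics/c5s.png

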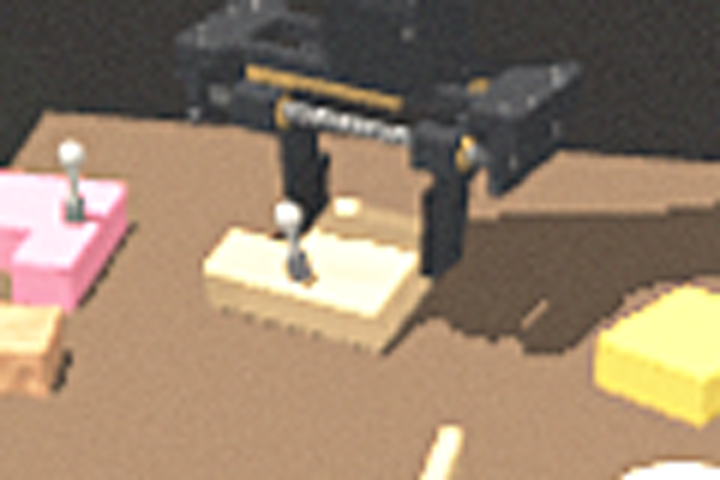

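>>> send_rows --series '[{"dx": 3.3, "dy": 0, "dz": -3.9, "turn": 0, "grip": 0}, {"dx": 3.4, "dy": 0, "dz": -3.7, "turn": 0, "grip": 0}, {"dx": 3.9, "dy": 0, "dz": -3.2, "turn": 0, "grip": 0}, {"dx": 4, "dy": 0, "dz": -3.1, "turn": 0, "grip": 0}, {"dx": 4.4, "dy": 0, "dz": -2.5, "turn": 0, "grip": 0}, {"dx": 4.6, "dy": 0, "dz": -2.4, "turn": 0, "grip": 0}, {"dx": 0, "dy": 0, "dz": 0, "turn": 0, "grip": 0}]' --force 3

```text
clock: 6.95
tool_pos: [0.5697, -0.1865, 0.0453]
eef_rot: [0.815, 0.579, 0.0, 0.0]
contact_force: [-0.2, -0.4, 2.1]
opening: 0.679
```

```bash
python3 - <<'E'
from h import *
to(.5529,-.2322,.008,-.338)
s=snapshot("side");crop(s,280,120,400,200,6,"c6s.png")
E
```

```text
pos [ 0.5697 -0.1865  0.0453] jaw -0.3359 tilt [ 7.e-04  1.e-04 -1.e+00] q [ 0.39  0.94 -0.27  1.77  0.47  0.5  -0.52] t 6.95 F [-0.2 -0.4  2.1] M [-0.02  0.09  0.03] open 0.679
dx,dy,dz [-48.7  -0.8  37.3] turn 0.0021
```

View pics/c6s.png

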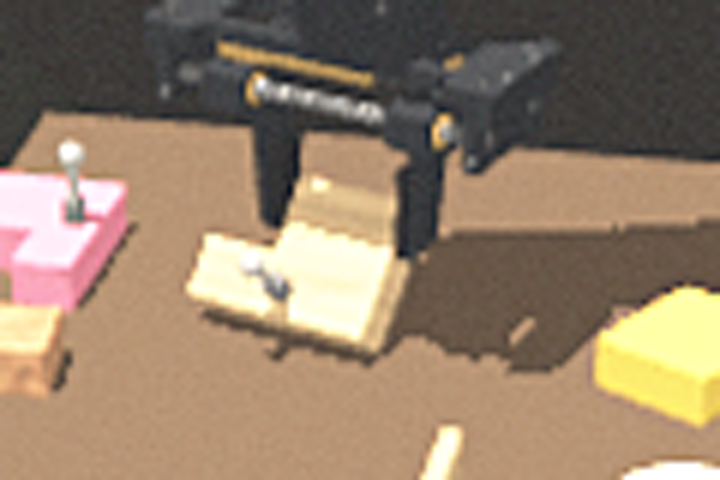

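>>> send_rows --series '[{"dx": 4.8, "dy": 0, "dz": -1.8, "turn": 0, "grip": 0}, {"dx": 4.9, "dy": 0, "dz": -1.5, "turn": 0, "grip": 0}, {"dx": 5, "dy": 0, "dz": -1.0, "turn": 0, "grip": 0}, {"dx": 5, "dy": 0, "dz": -0.6, "turn": 0, "grip": 0}, {"dx": 5, "dy": 0, "dz": 0, "turn": 0, "grip": 0}, {"dx": 5, "dy": 0, "dz": 0.3, "turn": 0, "grip": 0}, {"dx": 0, "dy": 0, "dz": 0, "turn": 0, "grip": 0}]' --force 3

```text
clock: 7.7
tool_pos: [0.5797, -0.1578, 0.0492]
eef_rot: [0.815, 0.579, 0.001, -0.0]
contact_force: [0.3, 1.2, 1.8]
opening: 0.681
```

```bash
python3 - <<'E'
from h import *
to(.5529,-.2322,.008,-.338)
s=snapshot("side");crop(s,280,120,400,200,6,"c7s.png")
E
```

```text
pos [ 0.5797 -0.1578  0.0492] jaw -0.3354 tilt [ 8.0e-04  1.2e-03 -1.0e+00] q [ 0.34  0.93 -0.27  1.76  0.45  0.51 -0.56] t 7.7 F [0.3 1.2 1.8] M [ 0.22 -0.08  0.01] open 0.681
dx,dy,dz [-79.2  -0.8  41.1] turn 0.0026
```

View pics/c7s.png

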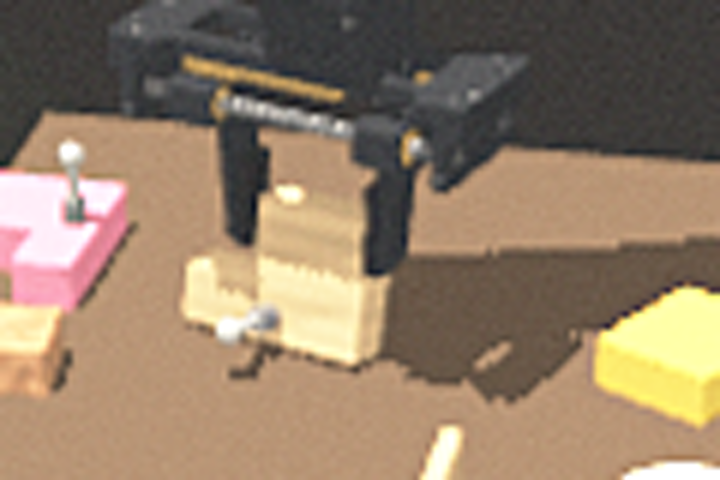

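>>> send_rows --series '[{"dx": 5, "dy": 0, "dz": 0.5, "turn": 0, "grip": 0}, {"dx": 3, "dy": 0, "dz": 0.5, "turn": 0, "grip": 0}, {"dx": 0, "dy": 0, "dz": 0, "turn": 0, "grip": 0}]' --force 3

```text
clock: 8.05
tool_pos: [0.5819, -0.1512, 0.048]
eef_rot: [0.815, 0.579, 0.0, -0.0]
contact_force: [0.4, 0.5, 0.9]
opening: 0.68
```

```bash
cat > pl.py <<'E'
from h import *
def planefit(s,name):
    s_=s
    rs=regions_of(s,"panel_grip")
    out=None
    for r in rs:
        X,u,v=cloud(s,r["pixels"]); 
        md=np.median(X,0)
        if abs(md[0]-.57)>.06: continue
        print(r["extent"],np.round(md,3), X.max(0))
        # ransac planes, report normals & offsets
        P=X.copy(); rng=np.random.default_rng(0)
        for k in range(3):
            if len(P)<60: break
            best=None
            for _ in range(400):
                a,b,c=P[rng.choice(len(P),3,False)]; n=np.cross(b-a,c-a)
                if np.linalg.norm(n)<1e-7: continue
                n/=np.linalg.norm(n); inl=abs((P-a)@n)<.0015
                if best is None or inl.sum()>best.sum(): best=inl
            Q=P[best]; m=Q.mean(0); n=np.linalg.svd(Q-m)[2][2]
            print("plane",np.round(n,3),"mean",np.round(m,4),best.sum(),"yaw",round(np.arctan2(n[1],n[0]),3),"elev deg",round(np.degrees(np.arcsin(n[2])),1))
            P=P[~best]
        break
E
python3 - <<'E'
from pl import *
to(.5529,-.2322,.008,-.338)
s=snapshot("side");crop(s,280,120,400,200,6,"c8s.png")
planefit(s,"x")
E
```

```text
pos [ 0.5819 -0.1512  0.048 ] jaw -0.3363 tilt [ 2.e-04  5.e-04 -1.e+00] q [ 0.33  0.94 -0.27  1.76  0.45  0.51 -0.57] t 8.05 F [0.4 0.5 0.9] M [ 0.18 -0.1   0.01] open 0.68
dx,dy,dz [-86.1  -0.6  40. ] turn 0.0017
[309.9, 153.9, 346.3, 181.8] [ 0.592 -0.149  0.031] [ 0.6493064  -0.10641218  0.07494701]
plane [-0.327 -0.94  -0.097] mean [ 0.5937 -0.15    0.0368] 227 yaw -1.905 elev deg -5.6
plane [-0.359 -0.922 -0.146] mean [ 0.5963 -0.1474  0.0375] 122 yaw -1.942 elev deg -8.4
plane [0.33  0.937 0.111] mean [ 0.5959 -0.1533  0.0332] 84 yaw 1.232 elev deg 6.4
```

View pics/c8s.png

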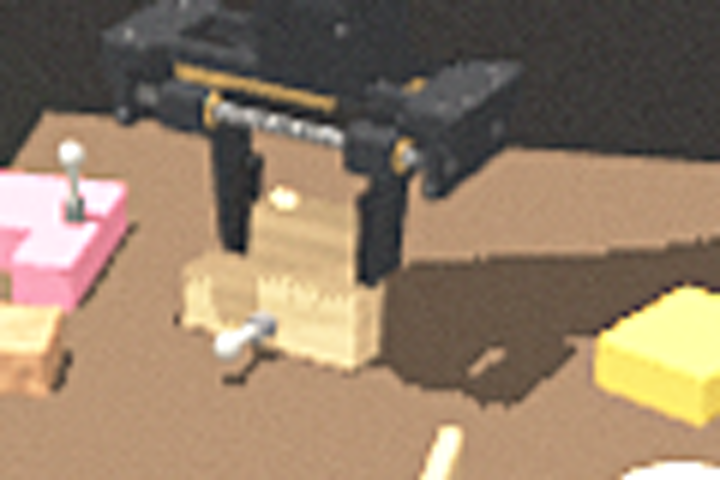

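>>> send_rows --series '[{"dx": 3, "dy": 0, "dz": 0.5, "turn": 0, "grip": 0}, {"dx": 2, "dy": 0, "dz": 0.7, "turn": 0, "grip": 0}, {"dx": 0, "dy": 0, "dz": 0.8, "turn": 0, "grip": 0}, {"dx": 0, "dy": 0, "dz": 0, "turn": 0, "grip": 0}]' --force 3

```text
clock: 8.55
tool_pos: [0.5836, -0.1464, 0.0464]
eef_rot: [0.816, 0.579, 0.0, -0.0]
contact_force: [0.8, 2.0, 2.8]
opening: 0.68
```

```bash
python3 - <<'E'
from pl import *
to(.5529,-.2322,.008,-.338)
s=snapshot("side");crop(s,280,120,400,200,6,"c9s.png")
planefit(s,"x")
E
```

```text
pos [ 0.5836 -0.1464  0.0464] jaw -0.3364 tilt [ 6.e-04  7.e-04 -1.e+00] q [ 0.32  0.94 -0.26  1.76  0.45  0.5  -0.58] t 8.55 F [0.8 2.  2.8] M [ 0.35 -0.03  0.03] open 0.68
dx,dy,dz [-91.2  -0.7  38.3] turn 0.0016
[308.6, 155.7, 343.7, 181.9] [ 0.593 -0.146  0.031] [ 0.64871718 -0.10599813  0.07401626]
plane [-0.341 -0.939 -0.041] mean [ 0.5955 -0.1459  0.0352] 219 yaw -1.919 elev deg -2.3
plane [-0.327 -0.945 -0.027] mean [ 0.5917 -0.1476  0.0284] 116 yaw -1.904 elev deg -1.6
plane [-0.338 -0.94  -0.041] mean [ 0.5983 -0.1446  0.039 ] 96 yaw -1.916 elev deg -2.3
```

>>> send_rows --series '[{"dx": 0.5, "dy": 0, "dz": 0.5, "turn": 0, "grip": 0}, {"dx": 0, "dy": 0, "dz": 0, "turn": 0, "grip": 0.75}, {"dx": 0, "dy": 0, "dz": 0, "turn": 0, "grip": 0.85}, {"dx": 0, "dy": 0, "dz": 0, "turn": 0, "grip": 0.95}, {"dx": 0, "dy": 0, "dz": 0, "turn": 0, "grip": 1}, {"dx": 0, "dy": 0, "dz": 0, "turn": 0, "grip": 1}]' --force 3

```text
clock: 9.25
tool_pos: [0.5834, -0.1469, 0.0456]
eef_rot: [0.816, 0.578, -0.0, 0.0]
contact_force: [0.2, -0.2, -0.1]
opening: 0.999
```

```bash
python3 - <<'E'
from pl import *
to(.5529,-.2322,.008,-.338)
s=snapshot("side");crop(s,280,120,400,200,6,"c10s.png")
planefit(s,"x")
E
```

```text
pos [ 0.5834 -0.1469  0.0456] jaw -0.3372 tilt [-1.e-04 -3.e-04 -1.e+00] q [ 0.32  0.94 -0.26  1.76  0.45  0.5  -0.58] t 9.25 F [ 0.2 -0.2 -0.1] M [ 0.02 -0.06 -0.02] open 0.999
dx,dy,dz [-90.6  -0.6  37.7] turn 0.0008
[310.1, 157.0, 344.9, 182.1] [ 0.591 -0.145  0.032] [ 0.64861086 -0.10559089  0.07408364]
plane [-0.316 -0.949 -0.01 ] mean [ 0.5939 -0.1457  0.0363] 229 yaw -1.892 elev deg -0.6
plane [-0.317 -0.949 -0.011] mean [ 0.5931 -0.1431  0.0359] 138 yaw -1.893 elev deg -0.6
plane [-0.335 -0.942 -0.01 ] mean [ 0.5957 -0.1497  0.0339] 86 yaw -1.913 elev deg -0.6
```

View pics/c10s.png

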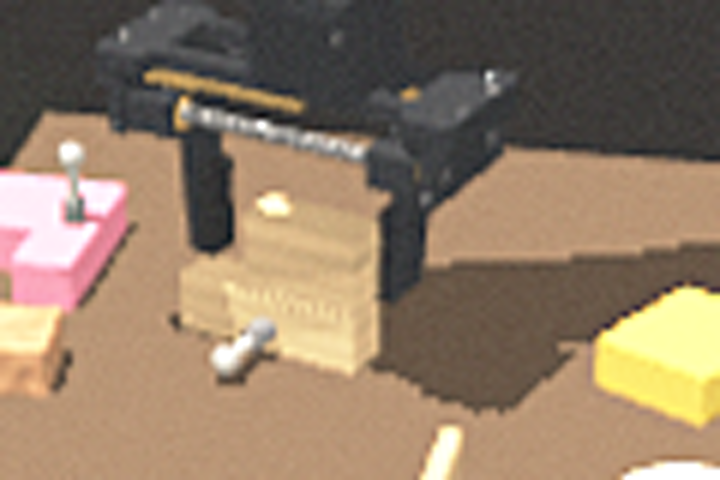

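>>> send_rows --series '[{"dx": 0, "dy": 0, "dz": -15, "turn": 0, "grip": 1}, {"dx": 0, "dy": 0, "dz": -25, "turn": 0, "grip": 1}, {"dx": 0, "dy": 0, "dz": -30, "turn": 0, "grip": 1}, {"dx": 0, "dy": 0, "dz": -30, "turn": 0, "grip": 1}, {"dx": 0, "dy": 0, "dz": -10, "turn": 0.14, "grip": 1}, {"dx": 0, "dy": 0, "dz": 0, "turn": 0.145, "grip": 1}, {"dx": 0, "dy": 0, "dz": 0, "turn": 0.145, "grip": 1}, {"dx": 0, "dy": 0, "dz": 0, "turn": 0.145, "grip": 1}, {"dx": 0, "dy": 0, "dz": 0, "turn": 0.145, "grip": 1}, {"dx": 0, "dy": 0, "dz": 0, "turn": 0.145, "grip": 1}, {"dx": 0, "dy": 0, "dz": 0, "turn": 0.145, "grip": 1}, {"dx": 0, "dy": 0, "dz": 0, "turn": 0.145, "grip": 1}, {"dx": 0, "dy": 0, "dz": 0, "turn": 0.145, "grip": 1}, {"dx": 0, "dy": 0, "dz": 0, "turn": 0.145, "grip": 1}, {"dx": 0, "dy": 0, "dz": 0, "turn": 0.12, "grip": 0.8}, {"dx": 0, "dy": 0, "dz": 0, "turn": 0, "grip": 0.6}]'

```text
clock: 10.95
tool_pos: [0.5837, -0.1461, 0.1567]
eef_rot: [0.986, -0.165, 0.0, -0.0]
contact_force: [-0.2, 0.5, 0.1]
opening: 0.844
```

```bash
python3 - <<'E'
from pl import *
to(.5529,-.2322,.008,1.245)
w=snapshot("wrist");crop(w,0,0,640,400,1,"d1w.png")
s=snapshot("side");crop(s,280,100,400,200,6,"d1s.png")
planefit(s,"x")
t=snapshot("top");crop(t,380,150,480,270,5,"d1t.png")
planefit(t,"x")
X,u,v=cloud(t); 
ok=(X[:,2]>.066)&(X[:,2]<.074)&(X[:,0]>.5)&(X[:,0]<.65)&(X[:,1]<-.1)&(X[:,1]>-.2)
print(ok.sum(), X[ok].mean(0)); 
ok=(X[:,2]>.026)&(X[:,2]<.033)&(X[:,0]>.5)&(X[:,0]<.68)&(X[:,1]<-.1)&(X[:,1]>-.2); print(ok.sum(),X[ok].mean(0))
E
```

```text
pos [ 0.5837 -0.1461  0.1567] jaw -1.9017 tilt [ 9.e-04  2.e-04 -1.e+00] q [ 0.12  0.76  0.09  1.72 -0.1   0.66 -1.64] t 10.95 F [-0.2  0.5  0.1] M [ 0.06 -0.03 -0.01] open 0.844
dx,dy,dz [ -1.3  91.5 148.6] turn -0.0051
[310.3, 158.5, 344.1, 184.5] [ 0.589 -0.145  0.032] [ 0.64813121 -0.10768591  0.0747448 ]
plane [-0.331 -0.944 -0.01 ] mean [ 0.5933 -0.1447  0.0351] 235 yaw -1.908 elev deg -0.6
plane [-0.326 -0.945 -0.01 ] mean [ 0.5922 -0.1471  0.0361] 134 yaw -1.903 elev deg -0.6
plane [ 0.336  0.942 -0.002] mean [ 0.5925 -0.1419  0.0365] 83 yaw 1.228 elev deg -0.1
[409.0, 202.5, 426.1, 222.2] [ 0.566 -0.144  0.069] [ 0.59589648 -0.13128623  0.07698423]
plane [-0.001 -0.001 -1.   ] mean [ 0.5676 -0.1486  0.0704] 115 yaw -2.067 elev deg -89.9
plane [-0.313 -0.95  -0.021] mean [ 0.5732 -0.1375  0.0448] 68 yaw -1.889 elev deg -1.2
plane [-0.943  0.332  0.005] mean [ 0.5522 -0.1437  0.0386] 48 yaw 2.803 elev deg 0.3
177 [ 0.56853786 -0.14839344  0.07031116]
12 [ 0.56794785 -0.13841441  0.02888056]
```

View pics/d1w.png

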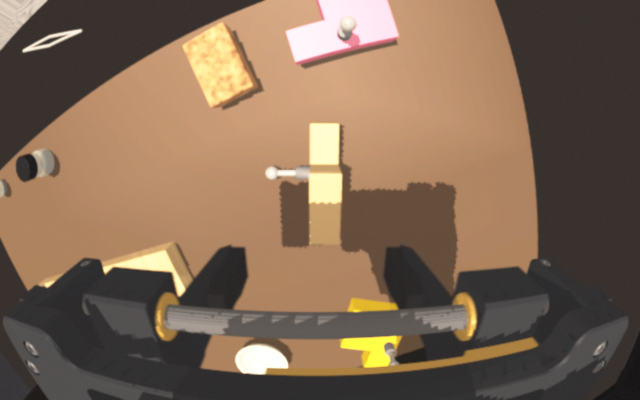

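View pics/d1t.png

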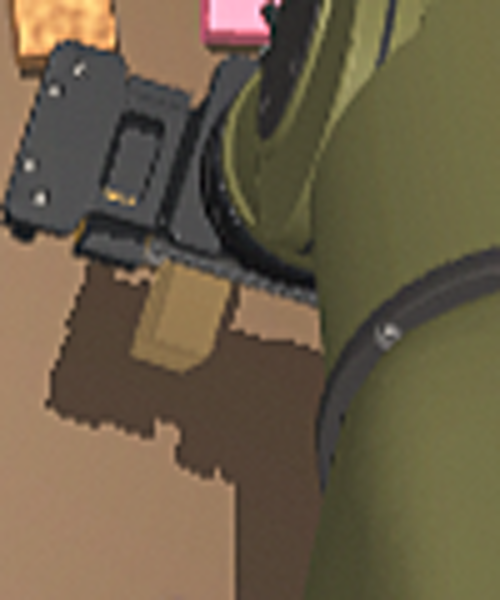

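View pics/d1s.png

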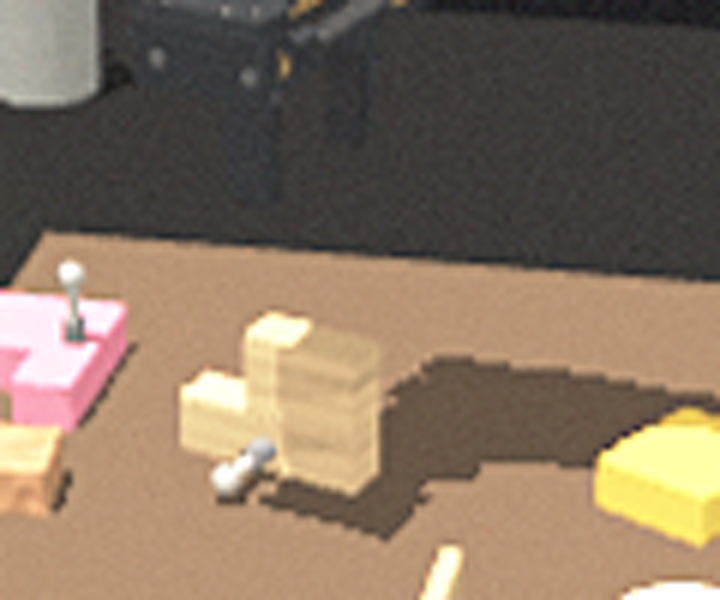

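```bash
cat >> pl.py <<'E'
def wcloud(p):
    f=f_of(p); v,u=np.nonzero(p["depth"]>0); d=p["depth"][v,u]
    a=u-p["cx"]; b=v-p["cy"]; r=np.hypot(a,b); th=r/f; k=np.where(r>0,np.tan(th)/np.maximum(r,1e-9),1/f)
    ok=th<1.3; c=np.stack([a*k*d,b*k*d,d],1)[ok]
    return (c-p["t"])@p["R"],u[ok],v[ok]
E
python3 - <<'E'
from pl import *
th=-.328; e1=np.array([np.cos(th),np.sin(th)]); n=np.array([-np.sin(th),np.cos(th)])
for c in ("top","side","wrist"):
    p=snapshot(c); X,u,v=(wcloud if c=="wrist" else cloud)(p)
    for lo,hi in ((.064,.076),(.024,.036)):
        ok=(X[:,2]>lo)&(X[:,2]<hi)&(X[:,0]>.52)&(X[:,0]<.66)&(X[:,1]<-.10)&(X[:,1]>-.20)
        if c=="side" : ok&=(v<185)
        Y=X[ok,:2]; a=Y@e1; b=Y@n
        if len(a)<10: continue
        print(c,lo,ok.sum(),"z",np.median(X[ok,2]).round(4),"along e1",np.percentile(a,[1,99]).round(4),"n",np.percentile(b,[2,98]).round(4))
s=get_state(); print("tcp e1",.5836*e1[0]-.1467*e1[1], "n",.5836*n[0]-.1467*n[1])
E
```

```text
top 0.064 192 z 0.0704 along e1 [0.5688 0.603 ] n [0.0306 0.0548]
top 0.024 17 z 0.0289 along e1 [0.5687 0.6103] n [0.0329 0.0551]
side 0.064 138 z 0.0699 along e1 [0.5703 0.6322] n [0.0284 0.0584]
side 0.024 148 z 0.0303 along e1 [0.5703 0.6658] n [0.0313 0.0581]
wrist 0.064 2294 z 0.0696 along e1 [0.57   0.6291] n [0.0291 0.0533]
wrist 0.024 1156 z 0.0297 along e1 [0.6295 0.6647] n [0.0283 0.0522]
tcp e1 0.5997468787862942 n 0.04912770487309756
```

```bash
python3 - <<'E'
from h import *
to(.5853,-.1543,.036,1.243)
E
```

```text
pos [ 0.5834 -0.1467  0.1558] jaw -1.9015 tilt [ 0.e+00  2.e-04 -1.e+00] q [ 0.12  0.77  0.09  1.72 -0.1   0.66 -1.63] t 11.35 F [-0.1 -0.1 -0.3] M [ 0.05 -0.01 -0.05] open 0.602
dx,dy,dz [  4.2   6.6 119.8] turn -0.0029
```

>>> send_rows --series '[{"dx": 4, "dy": 6.6, "dz": 20, "turn": -0.003, "grip": 0.7}, {"dx": 0, "dy": 0, "dz": 25, "turn": 0, "grip": 0.7}, {"dx": 0, "dy": 0, "dz": 25, "turn": 0, "grip": 0.7}, {"dx": 0, "dy": 0, "dz": 20, "turn": 0, "grip": 0.7}, {"dx": 0, "dy": 0, "dz": 15, "turn": 0, "grip": 0.7}, {"dx": 0, "dy": 0, "dz": 10, "turn": 0, "grip": 0.7}, {"dx": 0, "dy": 0, "dz": 5, "turn": 0, "grip": 0.7}, {"dx": 0, "dy": 0, "dz": 0, "turn": 0, "grip": 0.7}]'

```text
clock: 12.15
tool_pos: [0.5851, -0.1542, 0.0355]
eef_rot: [0.987, -0.163, -0.0, 0.0]
contact_force: [-0.1, 0.4, 0.3]
opening: 0.702
```

```bash
python3 - <<'E'
from h import *
to(.5853,-.1543,.036,1.243)
w=snapshot("wrist");crop(w,0,0,640,400,1,"d2w.png")
E
```

```text
pos [ 0.5851 -0.1542  0.0355] jaw -1.8989 tilt [-2.e-04 -0.e+00 -1.e+00] q [ 0.15  0.95  0.06  1.76 -0.11  0.43 -1.61] t 12.15 F [-0.1  0.4  0.3] M [0.03 0.02 0.01] open 0.702
dx,dy,dz [ 0.2  0.  -0.5] turn -0.0003
```

View pics/d2w.png

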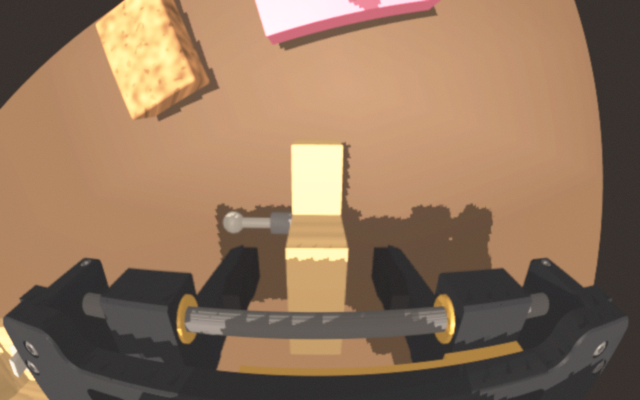

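>>> send_rows --series '[{"dx": 0, "dy": 0, "dz": 0, "turn": 0, "grip": 0.5}, {"dx": 0, "dy": 0, "dz": 0, "turn": 0, "grip": 0.4}, {"dx": 0, "dy": 0, "dz": 0, "turn": 0, "grip": 0.3}, {"dx": 0, "dy": 0, "dz": 0, "turn": 0, "grip": 0.2}, {"dx": 0, "dy": 0, "dz": 0, "turn": 0, "grip": 0.2}, {"dx": 0, "dy": 0, "dz": 0, "turn": 0, "grip": 0.1}]' --force 4

```text
clock: 12.8
tool_pos: [0.5853, -0.1543, 0.0359]
eef_rot: [0.987, -0.163, 0.0, 0.0]
contact_force: [1.6, 0.3, 1.6]
opening: 0.282
```

>>> send_rows --series '[{"dx": 0, "dy": 0, "dz": 0, "turn": 0, "grip": 0}, {"dx": 0, "dy": 0, "dz": 0, "turn": 0, "grip": 0}, {"dx": 0, "dy": 0, "dz": 0, "turn": 0, "grip": 0}]' --force 15

```text
clock: 13.1
tool_pos: [0.5852, -0.1543, 0.0359]
eef_rot: [0.987, -0.163, 0.0, 0.0]
contact_force: [-0.3, 0.3, 1.8]
opening: 0.281
```

```bash
python3 - <<'E'
from pl import *
to(.5853,-.1543,.036,1.243)
s=snapshot("side");crop(s,280,120,400,200,6,"d3s.png")
planefit(s,"x")
w=snapshot("wrist"); X,u,v=wcloud(w); ok=(X[:,2]>.026)&(X[:,2]<.034)&(X[:,0]>.55)&(X[:,1]<-.1)&(X[:,1]>-.2)&(X[:,0]<.68)
Y=X[ok]; print(Y.mean(0)); A=np.c_[Y[:,:2],np.ones(len(Y))]; print("ledge plane",np.linalg.lstsq(A,Y[:,2],rcond=None)[0])
c,sz,an=cv2.minAreaRect(Y[:,:2].astype(np.float32)*1000); print(c,sz,an)
E
```

```text
pos [ 0.5852 -0.1543  0.0359] jaw -1.899 tilt [ 2.e-04 -2.e-04 -1.e+00] q [ 0.15  0.95  0.06  1.76 -0.11  0.43 -1.61] t 13.1 F [-0.3  0.3  1.8] M [ 0.07  0.03 -0.  ] open 0.281
dx,dy,dz [ 0.1 -0.  -0.1] turn -0.0004
[311.3, 157.7, 343.0, 181.3] [ 0.581 -0.144  0.029] [ 0.66062983 -0.11036319  0.07515115]
plane [ 0.309  0.95  -0.041] mean [ 0.5952 -0.1459  0.0277] 185 yaw 1.256 elev deg -2.4
plane [ 0.307  0.951 -0.034] mean [ 0.5902 -0.1415  0.0262] 101 yaw 1.259 elev deg -1.9
plane [ 0.307  0.95  -0.05 ] mean [ 0.5911 -0.147   0.0332] 60 yaw 1.259 elev deg -2.9
[ 0.62589106 -0.16985239  0.02973613]
ledge plane [-0.01259322  0.00156055  0.03788317]
(625.7550659179688, -170.049560546875) (25.473018646240234, 36.93660354614258) 70.40998077392578
```

View pics/d3s.png

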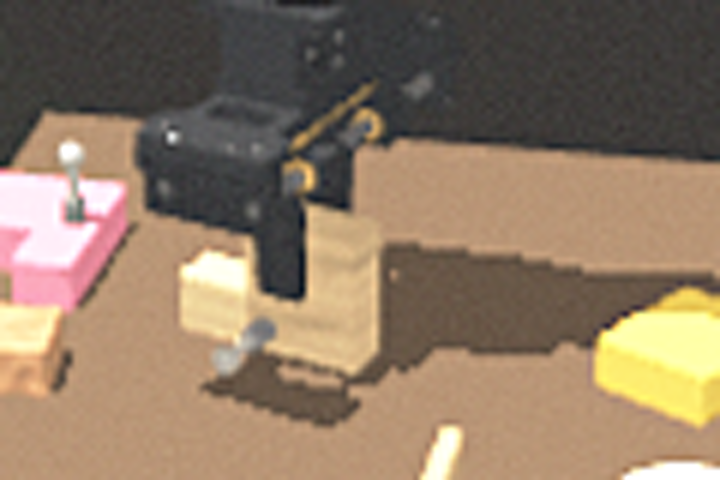

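>>> send_rows --series '[{"dx": 0, "dy": 0, "dz": -4, "turn": 0, "grip": 0}, {"dx": 0, "dy": 0, "dz": -6, "turn": -0.05, "grip": 0}, {"dx": 0, "dy": 0, "dz": 0, "turn": -0.06, "grip": 0}, {"dx": 0, "dy": 0, "dz": 0, "turn": -0.06, "grip": 0}, {"dx": 0, "dy": 0, "dz": 0, "turn": -0.06, "grip": 0}, {"dx": 0, "dy": 0, "dz": 0, "turn": -0.055, "grip": 0}, {"dx": 0, "dy": 0, "dz": 0, "turn": 0, "grip": 0}]' --force 20

```text
clock: 13.95
tool_pos: [0.5848, -0.1541, 0.0454]
eef_rot: [1.0, -0.021, -0.0, -0.0]
contact_force: [0.1, 0.4, -1.8]
opening: 0.279
```

```bash
python3 - <<'E'
from h import *
to(.5126,-.0388,.046,1.528)
E
```

```text
pos [ 0.5848 -0.1541  0.0454] jaw -1.6137 tilt [-8.e-04  4.e-04 -1.e+00] q [ 0.18  0.93 -0.    1.76  0.    0.45 -1.44] t 13.95 F [ 0.1  0.4 -1.8] M [-0.01  0.01 -0.02] open 0.279
dx,dy,dz [ -77.  -112.1   -0.5] turn -0.0001
```

>>> send_rows --series '[{"dx": -7.7, "dy": -11.2, "dz": 0, "turn": 0, "grip": 0}, {"dx": -7.7, "dy": -11.2, "dz": 0, "turn": 0, "grip": 0}, {"dx": -7.7, "dy": -11.2, "dz": 0, "turn": 0, "grip": 0}, {"dx": -7.7, "dy": -11.2, "dz": 0, "turn": 0, "grip": 0}, {"dx": -7.7, "dy": -11.2, "dz": 0, "turn": 0, "grip": 0}, {"dx": -7.7, "dy": -11.2, "dz": 0, "turn": 0, "grip": 0}, {"dx": -7.7, "dy": -11.2, "dz": 0, "turn": 0, "grip": 0}, {"dx": -7.7, "dy": -11.2, "dz": 0, "turn": 0, "grip": 0}, {"dx": -7.7, "dy": -11.2, "dz": 0, "turn": 0, "grip": 0}, {"dx": -7.7, "dy": -11.2, "dz": 0, "turn": 0, "grip": 0}, {"dx": 0, "dy": 0, "dz": 0, "turn": 0, "grip": 0}, {"dx": 0, "dy": 0, "dz": 0, "turn": 0, "grip": 0}]'

```text
clock: 15.15
tool_pos: [0.5132, -0.0389, 0.0458]
eef_rot: [1.0, -0.021, 0.0, 0.0]
contact_force: [0.4, 0.2, -2.3]
opening: 0.286
```

```bash
python3 - <<'E'
from pl import *
to(.5126,-.0388,.046,1.528)
w=snapshot("wrist");crop(w,0,0,640,400,1.25,"e1w.png")
s=snapshot("side");crop(s,270,150,410,250,5,"e1s.png")
np.savez("e1.npz",**{k:np.array(w[k]) for k in w})
E
```

```text
pos [ 0.5132 -0.0389  0.0458] jaw -1.6136 tilt [ 5.e-04 -4.e-04 -1.e+00] q [-0.02  0.88  0.02  2.03 -0.06  0.23 -1.57] t 15.15 F [ 0.4  0.2 -2.3] M [-0.02 -0.03 -0.  ] open 0.286
dx,dy,dz [-0.7 -0.1 -0.2] turn 0.0
```

View pics/e1w.png

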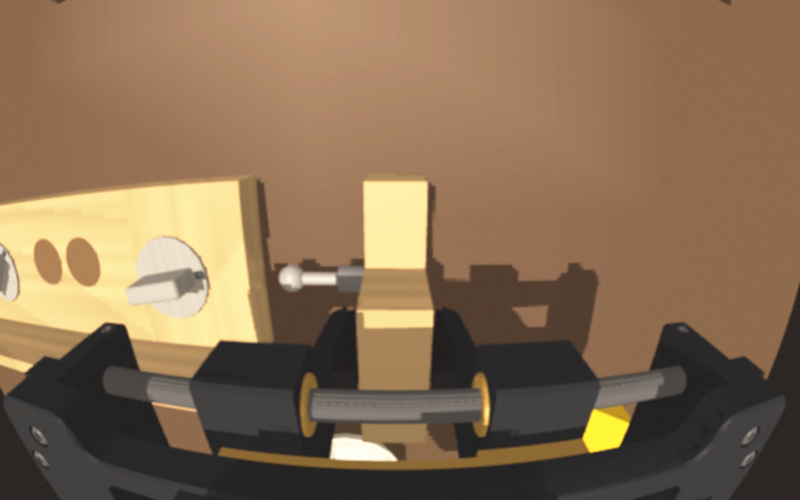

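View pics/e1s.png

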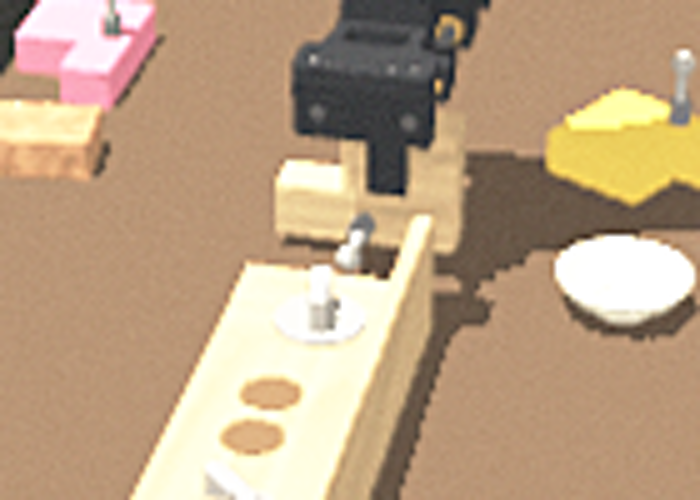

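```bash
cat > m.py <<'E'
from pl import *
def measure(w,lift):
    X,u,v=wcloud(w)
    # board top
    ok=(abs(X[:,2]-.025)<.004)&(X[:,1]>.0)&(X[:,1]<.10)&(X[:,0]>.49)&(X[:,0]<.6); B=X[ok]; print("board z",np.median(B[:,2]).round(4),len(B))
    xs=np.arange(.52,.574,.003); e=np.array([[a,np.percentile(B[abs(B[:,0]-a)<.0015,1],1)] for a in xs]); k=np.polyfit(e[:,0],e[:,1],1); print("end: slope",k[0].round(4),"y@.53",np.polyval(k,.53).round(4),"sd",np.std(e[:,1]-np.polyval(k,e[:,0])).round(4))
    ys=np.arange(.036,.09,.003); e=np.array([[a,np.percentile(B[abs(B[:,1]-a)<.0015,0],99)] for a in ys]); f=np.polyfit(e[:,0],e[:,1],1); print("front: slope",f[0].round(4),"x@.033",np.polyval(f,.033).round(4),"sd",np.std(e[:,1]-np.polyval(f,e[:,0])).round(4))
    zl=.030+lift
    ok=(abs(X[:,2]-zl)<.004)&(X[:,0]>.53)&(X[:,0]<.60)&(X[:,1]<.03)&(X[:,1]>-.08); P=X[ok]; print("ledge z",np.median(P[:,2]).round(4),len(P))
    c,sz,an=cv2.minAreaRect((P[:,:2]*1000).astype(np.float32)); print("ledge rect",np.round(c,1),np.round(sz,1),round(an,2))
    print("ledge x,y pct",np.percentile(P[:,0],[1,99]).round(4),np.percentile(P[:,1],[2,98]).round(4))
    return X,u,v
E
python3 - <<'E'
from m import *
w=dict(np.load("e1.npz")); X,u,v=measure(w,.010)
# stud head & neck
ok=(X[:,2]>.014)&(X[:,2]<.04)&(X[:,1]>-.024)&(X[:,1]<.028)&(X[:,0]>.5)&(X[:,0]<.56)
S=X[ok]; print("stud",len(S))
for a in np.arange(-.024,.024,.004):
    q=S[(S[:,1]>=a)&(S[:,1]<a+.004)]
    if len(q)>3: print(round(a,3),len(q),"x",np.percentile(q[:,0],[5,50,95]).round(4),"zmax",q[:,2].max().round(4))
ok=(X[:,2]>.040)&(X[:,2]<.053)&(X[:,1]>.04)&(X[:,1]<.11)&(X[:,0]>.5)&(X[:,0]<.57); W=X[ok]; print("wing",W.mean(0),len(W)); q=W[:,:2]-W[:,:2].mean(0); print(np.linalg.svd(q)[2][0], W.min(0),W.max(0))
E
```

```text
board z 0.0248 11095
end: slope 0.4792 y@.53 0.0147 sd 0.0095
front: slope 0.0406 x@.033 0.5773 sd 0.0002
ledge z 0.0396 3569
ledge rect [556.1 -42.5] [25.5 37. ] 87.06
ledge x,y pct [0.5379 0.5743] [-0.0543 -0.0302]
stud 935
-0.024 148 x [0.5234 0.5295 0.5337] zmax 0.0295
-0.02 147 x [0.5239 0.53   0.5338] zmax 0.0297
-0.016 78 x [0.5238 0.5289 0.5331] zmax 0.0292
-0.012 64 x [0.5262 0.529  0.531 ] zmax 0.0262
-0.008 65 x [0.5264 0.5292 0.5311] zmax 0.0264
-0.004 63 x [0.5266 0.5296 0.5313] zmax 0.0256
0.0 90 x [0.526  0.53   0.5329] zmax 0.0284
0.004 147 x [0.5248 0.5309 0.5348] zmax 0.0288
0.008 109 x [0.5253 0.531  0.535 ] zmax 0.0292
0.012 24 x [0.5256 0.5299 0.5334] zmax 0.0272
wing [0.5330435  0.07243123 0.04595126] 820
[-0.10280154  0.99470189] [0.52532618 0.05742338 0.04000216] [0.53866586 0.09207066 0.04888043]
```

```bash
python3 - <<'E'
from pl import *
w=dict(np.load("e1.npz")); X,u,v=wcloud(w)
B=X[(abs(X[:,2]-.025)<.0025)&(X[:,1]>.02)&(X[:,1]<.10)&(X[:,0]>.49)&(X[:,0]<.6)]
xs=np.arange(.505,.574,.003); e=np.array([[a,np.percentile(B[abs(B[:,0]-a)<.0015,1],1)] for a in xs]);print(e.round(4).tolist())
to(.5126,-.0388,.0364,1.5295)
E
```

```text
[[0.505, 0.0316], [0.508, 0.0311], [0.511, 0.0311], [0.514, 0.0315], [0.517, 0.0311], [0.52, 0.031], [0.523, 0.0308], [0.526, 0.0304], [0.529, 0.0303], [0.532, 0.0301], [0.535, 0.0299], [0.538, 0.0302], [0.541, 0.03], [0.544, 0.0301], [0.547, 0.03], [0.55, 0.03], [0.553, 0.0297], [0.556, 0.03], [0.559, 0.0291], [0.562, 0.0289], [0.565, 0.0288], [0.568, 0.0288], [0.571, 0.0288]]
pos [ 0.5136 -0.0398  0.0458] jaw -1.615 tilt [ 1.e-03 -8.e-04 -1.e+00] q [-0.02  0.88  0.02  2.03 -0.06  0.23 -1.57] t 15.25 F [-0.8 -0.7 -1.6] M [0.   0.03 0.03] open 0.285
dx,dy,dz [-1.1 -1.   9.4] turn -0.0029
```

>>> send_rows --series '[{"dx": 0, "dy": 0, "dz": 4, "turn": 0, "grip": 0}, {"dx": 0, "dy": 0, "dz": 4, "turn": 0, "grip": 0}, {"dx": 0, "dy": 0, "dz": 1.4, "turn": 0, "grip": 0}, {"dx": 0, "dy": -4, "dz": 0, "turn": 0, "grip": 0}, {"dx": 0, "dy": -6, "dz": 0, "turn": 0, "grip": 0}, {"dx": 0, "dy": -5, "dz": 0, "turn": 0, "grip": 0}, {"dx": 0, "dy": -3, "dz": 0, "turn": 0, "grip": 0}, {"dx": 0, "dy": 0, "dz": 0, "turn": 0, "grip": 0}]'

```text
clock: 16.05
tool_pos: [0.5139, -0.02, 0.0363]
eef_rot: [1.0, -0.021, 0.0, -0.0]
contact_force: [1.2, 1.3, -2.5]
opening: 0.282
```

```bash
python3 - <<'E'
from pl import *
to(.5126,-.0388,.0364,1.5295)
w=snapshot("wrist");crop(w,80,100,440,360,2,"e2w.png")
s=snapshot("side");crop(s,270,150,410,250,5,"e2s.png")
E
```

```text
pos [ 0.5139 -0.02    0.0363] jaw -1.6125 tilt [ 2.e-04  5.e-04 -1.e+00] q [-0.06  0.9   0.02  2.03 -0.07  0.21 -1.59] t 16.05 F [ 1.2  1.3 -2.5] M [-0.03  0.07 -0.  ] open 0.282
dx,dy,dz [-0.5 18.9 -0.1] turn -0.0004
```

View pics/e2w.png

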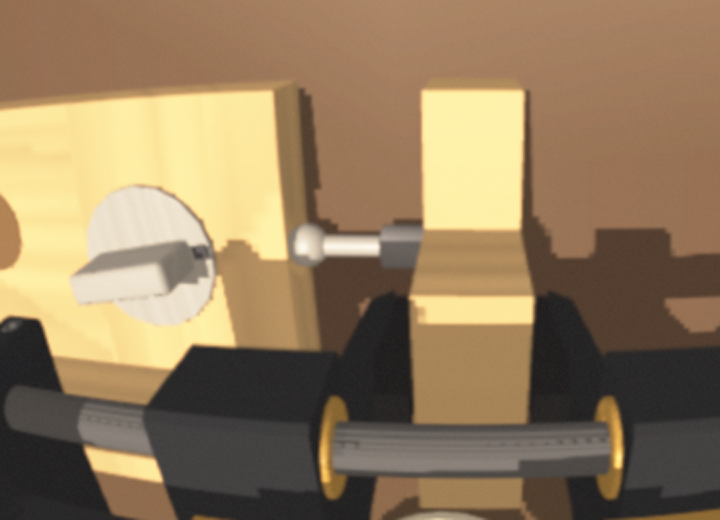

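View pics/e2s.png

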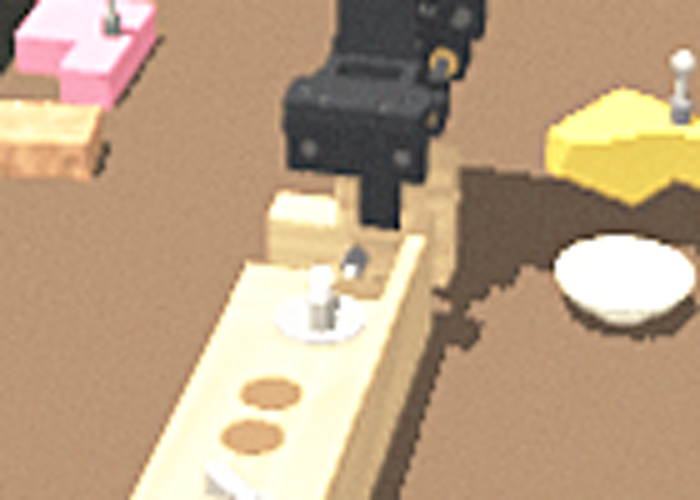

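>>> send_rows --series '[{"dx": 0, "dy": -3, "dz": 0, "turn": 0, "grip": 0}, {"dx": 0, "dy": -3, "dz": 0, "turn": 0, "grip": 0}, {"dx": 0, "dy": -3, "dz": 0, "turn": 0, "grip": 0}, {"dx": 0, "dy": -3, "dz": 0, "turn": 0, "grip": 0}, {"dx": 0, "dy": -3, "dz": 0, "turn": 0, "grip": 0}, {"dx": 0, "dy": 0, "dz": 0, "turn": 0, "grip": 0}]'

```text
clock: 16.75
tool_pos: [0.5145, -0.0053, 0.0363]
eef_rot: [1.0, -0.021, 0.0, -0.0]
contact_force: [0.9, -0.3, -2.8]
opening: 0.279
```

```bash
python3 - <<'E'
from pl import *
to(.5126,-.0388,.0364,1.5295)
w=snapshot("wrist");crop(w,80,100,440,360,2,"e3w.png")
E
```

```text
pos [ 0.5145 -0.0053  0.0363] jaw -1.613 tilt [ 1.e-04  4.e-04 -1.e+00] q [-0.09  0.9   0.02  2.03 -0.08  0.21 -1.61] t 16.75 F [ 0.9 -0.3 -2.8] M [-0.02  0.04  0.  ] open 0.279
dx,dy,dz [-0.5 33.6 -0.1] turn -0.0009
```

View pics/e3w.png

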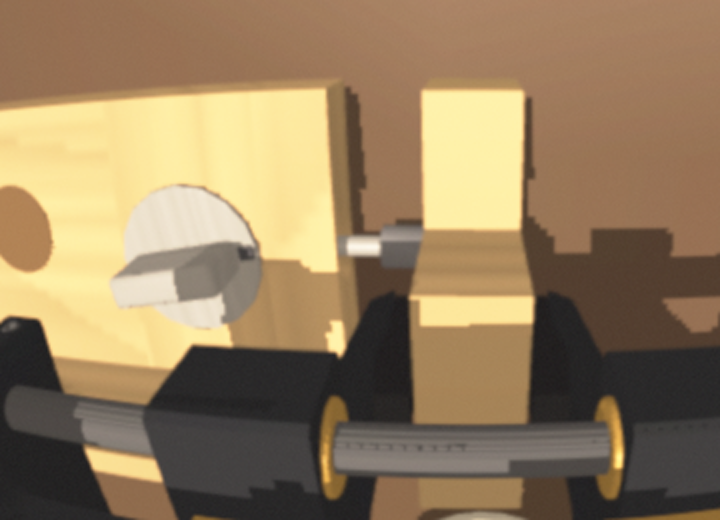

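>>> send_rows --series '[{"dx": 0, "dy": -3, "dz": 0, "turn": 0, "grip": 0}, {"dx": 0, "dy": -3, "dz": 0, "turn": 0, "grip": 0}, {"dx": 0, "dy": -3, "dz": 0, "turn": 0, "grip": 0}, {"dx": 0, "dy": -3, "dz": 0, "turn": 0, "grip": 0}, {"dx": 0, "dy": -3, "dz": 0, "turn": 0, "grip": 0}, {"dx": 0, "dy": -2, "dz": 0, "turn": 0, "grip": 0}, {"dx": 0, "dy": 0, "dz": 0, "turn": 0, "grip": 0}]'

```text
clock: 17.5
tool_pos: [0.5152, 0.0114, 0.0363]
eef_rot: [1.0, -0.021, 0.0, -0.0]
contact_force: [-0.3, -0.3, -1.9]
opening: 0.286
```

```bash
python3 - <<'E'
from pl import *
to(.5126,-.0388,.0364,1.5295)
w=snapshot("wrist");crop(w,80,100,440,360,2,"e4w.png")
E
```

```text
pos [0.5152 0.0114 0.0363] jaw -1.6133 tilt [ 1.e-04  2.e-04 -1.e+00] q [-0.13  0.9   0.03  2.03 -0.1   0.21 -1.63] t 17.5 F [-0.3 -0.3 -1.9] M [-0.03  0.02 -0.03] open 0.286
dx,dy,dz [-0.5 50.3 -0.1] turn -0.0012
```

View pics/e4w.png

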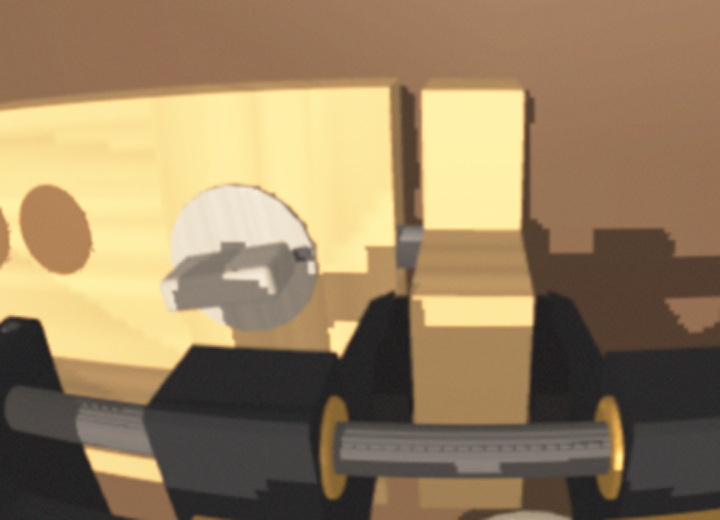

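>>> send_rows --series '[{"dx": 0, "dy": -1.5, "dz": 0, "turn": 0, "grip": 0}, {"dx": 0, "dy": -1.5, "dz": 0, "turn": 0, "grip": 0}, {"dx": 0, "dy": -1, "dz": 0, "turn": 0, "grip": 0}, {"dx": 0, "dy": 0, "dz": 0, "turn": 0, "grip": 0}]'

```text
clock: 17.95
tool_pos: [0.5154, 0.0152, 0.0363]
eef_rot: [1.0, -0.021, 0.0, -0.0]
contact_force: [-0.3, 0.1, -1.2]
opening: 0.283
```

>>> send_rows --series '[{"dx": 0, "dy": -1, "dz": 0, "turn": 0, "grip": 0}, {"dx": 0, "dy": 0, "dz": 0, "turn": 0, "grip": 0}]'

```text
clock: 18.15
tool_pos: [0.5154, 0.0161, 0.0363]
eef_rot: [1.0, -0.022, 0.0, -0.0]
contact_force: [-0.1, 0.0, -2.3]
opening: 0.283
```

>>> send_rows --series '[{"dx": 0, "dy": -1, "dz": 0, "turn": 0, "grip": 0}, {"dx": 0, "dy": 0, "dz": 0, "turn": 0, "grip": 0}]'

```text
clock: 18.35
tool_pos: [0.5154, 0.0164, 0.0363]
eef_rot: [1.0, -0.022, -0.0, 0.0]
contact_force: [-0.6, -1.6, -2.2]
opening: 0.281
```

```bash
python3 - <<'E'
from pl import *
to(.5126,-.0388,.0364,1.5295)
w=snapshot("wrist");crop(w,80,100,440,360,2,"e5w.png")
E
```

```text
pos [0.5154 0.0164 0.0363] jaw -1.6146 tilt [-1.e-04 -7.e-04 -1.e+00] q [-0.14  0.9   0.03  2.03 -0.1   0.22 -1.64] t 18.35 F [-0.6 -1.6 -2.2] M [-0.27 -0.01 -0.04] open 0.281
dx,dy,dz [-0.4 55.3 -0. ] turn -0.0025
```

View pics/e5w.png

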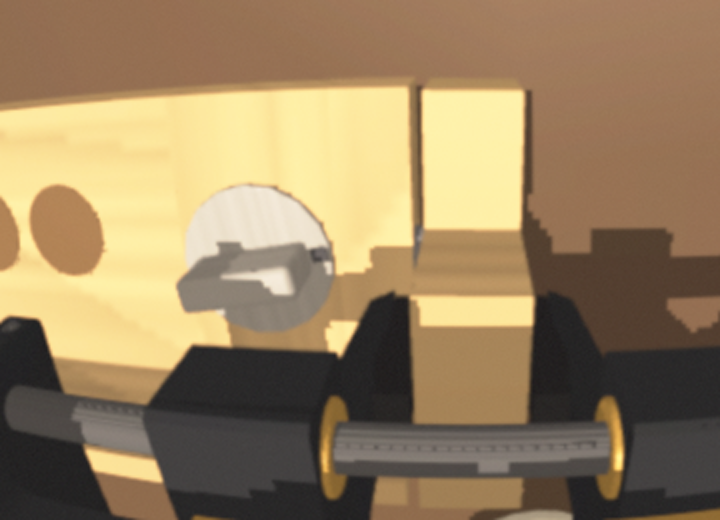

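>>> send_rows --series '[{"dx": 0, "dy": -1, "dz": 0, "turn": 0, "grip": 0}, {"dx": 0, "dy": 0, "dz": 0, "turn": 0, "grip": 0}]'

```text
clock: 18.6
tool_pos: [0.5153, 0.0168, 0.0364]
eef_rot: [1.0, -0.022, -0.0, 0.001]
contact_force: [-0.9, -4.7, -1.2]
opening: 0.275
```

```bash
python3 - <<'E'
from m import *
to(.5126,-.0388,.0364,1.5295)
w=snapshot("wrist");crop(w,80,100,440,360,2,"e6w.png")
X,u,v=wcloud(w)
for x0 in (.545,.555,.565):
    q=X[(abs(X[:,0]-x0)<.002)&(X[:,1]>-.03)&(X[:,1]<.06)]
    P=q[abs(q[:,2]-.030)<.0018]; B=q[abs(q[:,2]-.025)<.0018]; print(x0,"panel y",np.percentile(P[:,1],[1,99]).round(4),"board",np.percentile(B[:,1],[1,50]).round(4))
E
```

```text
pos [0.5153 0.0168 0.0364] jaw -1.6153 tilt [-3.0e-04 -1.5e-03 -1.0e+00] q [-0.14  0.9   0.03  2.03 -0.1   0.22 -1.64] t 18.6 F [-0.9 -4.7 -1.2] M [-0.89  0.12 -0.05] open 0.275
dx,dy,dz [-0.3 55.6  0.1] turn -0.0032
0.545 panel y [0.0018 0.0261] board [0.0304 0.0441]
0.555 panel y [0.0005 0.0255] board [0.0296 0.0441]
0.565 panel y [0.0008 0.0253] board [0.0294 0.0439]
```

>>> send_rows --series '[{"dx": 0, "dy": 1.2, "dz": 0.3, "turn": 0, "grip": 0}, {"dx": 0, "dy": 0, "dz": 0.3, "turn": 0, "grip": 0}, {"dx": 0, "dy": 0, "dz": 0, "turn": 0, "grip": 0.32}, {"dx": 0, "dy": 0, "dz": 0, "turn": 0, "grip": 0.4}, {"dx": 0, "dy": 0, "dz": 0, "turn": 0, "grip": 0.4}, {"dx": 0, "dy": 0, "dz": -10, "turn": 0, "grip": 0.4}, {"dx": 0, "dy": 0, "dz": -25, "turn": 0, "grip": 0.4}, {"dx": 0, "dy": 0, "dz": -25, "turn": 0, "grip": 0.4}, {"dx": 0, "dy": 0, "dz": 0, "turn": 0, "grip": 0.4}]'

```text
clock: 19.55
tool_pos: [0.5174, 0.017, 0.0988]
eef_rot: [1.0, -0.022, 0.003, -0.0]
contact_force: [0.0, 0.0, -0.2]
opening: 0.4
```

```bash
python3 - <<'E'
from pl import *
to(.5330,.0770,.096,-.043)
w=snapshot("wrist");crop(w,0,0,640,400,1.25,"f1w.png")
t=snapshot("top")
s=snapshot("side");crop(s,270,150,410,250,5,"f1s.png")
for n,p,c in (("w",w,wcloud),("t",t,cloud),("s",s,cloud)):
    X,u,v=c(p)
    ok=(X[:,2]>.043)&(X[:,2]<.052)&(X[:,1]>.05)&(X[:,1]<.10)&(X[:,0]>.512)&(X[:,0]<.56); W=X[ok]
    if len(W)>20: print(n,len(W),W.mean(0).round(4)); m,sz,an=cv2.minAreaRect((W[:,:2]*1000).astype(np.float32)); print(np.round(m,1),np.round(sz,1),an)
    ok=(abs(X[:,2]-.0275)<.0015)&(np.hypot(X[:,0]-.532,X[:,1]-.076)<.03); 
E
```

```text
pos [0.5174 0.017  0.0988] jaw -1.614 tilt [ 5.8e-03  5.0e-04 -1.0e+00] q [-0.15  0.78  0.05  2.01 -0.1   0.34 -1.64] t 19.55 F [ 0.   0.  -0.2] M [ 0.02 -0.04  0.01] open 0.4
dx,dy,dz [ 12.9 -60.6   2.9] turn 1.5706
w 656 [0.5325 0.0746 0.0466]
[531.8  75. ] [10.7 34. ] 6.012327194213867
t 22 [0.5312 0.081  0.0472]
[531.7  81.5] [9.1 9.1] 0.7078431844711304
s 37 [0.5329 0.0808 0.0478]
[534.2  78.4] [ 9.7 35.6] 10.401830673217773
```

View pics/f1w.png

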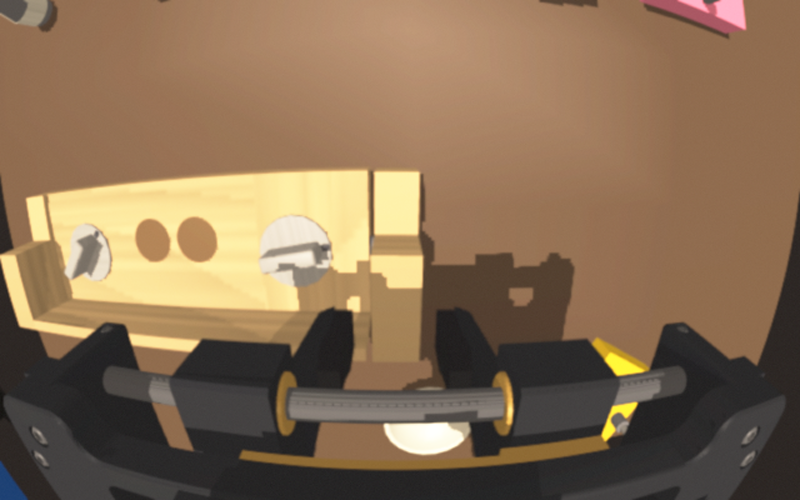

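View pics/f1s.png

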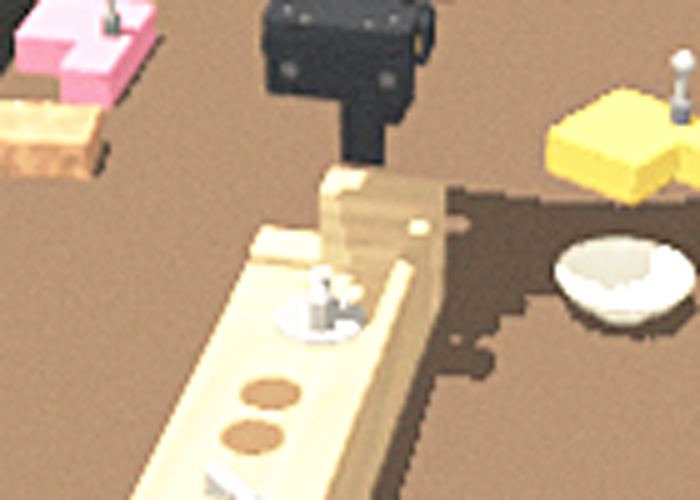

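>>> send_rows --series '[{"dx": 3, "dy": -15, "dz": 0, "turn": 0, "grip": 0.32}, {"dx": 3, "dy": -15, "dz": 0, "turn": 0, "grip": 0.32}, {"dx": 3, "dy": -15, "dz": 0, "turn": 0, "grip": 0.32}, {"dx": 3, "dy": -15.6, "dz": 0, "turn": 0, "grip": 0.32}, {"dx": 0, "dy": 0, "dz": 0, "turn": -0.143, "grip": 0.32}, {"dx": 0, "dy": 0, "dz": 0, "turn": -0.143, "grip": 0.32}, {"dx": 0, "dy": 0, "dz": 0, "turn": -0.143, "grip": 0.32}, {"dx": 0, "dy": 0, "dz": 0, "turn": -0.143, "grip": 0.32}, {"dx": 0, "dy": 0, "dz": 0, "turn": -0.143, "grip": 0.32}, {"dx": 0, "dy": 0, "dz": 0, "turn": -0.143, "grip": 0.32}, {"dx": 0, "dy": 0, "dz": 0, "turn": -0.143, "grip": 0.32}, {"dx": 0, "dy": 0, "dz": 0, "turn": -0.143, "grip": 0.32}, {"dx": 0, "dy": 0, "dz": 0, "turn": -0.143, "grip": 0.32}, {"dx": 0, "dy": 0, "dz": 0, "turn": -0.143, "grip": 0.32}, {"dx": 0, "dy": 0, "dz": 0, "turn": -0.143, "grip": 0.32}, {"dx": 0, "dy": 0, "dz": 0, "turn": -0.143, "grip": 0.32}, {"dx": 0, "dy": 0, "dz": 0, "turn": 0, "grip": 0.32}, {"dx": 0, "dy": 0, "dz": 0, "turn": 0, "grip": 0.32}]'

```text
clock: 21.5
tool_pos: [0.5298, 0.0769, 0.0952]
eef_rot: [0.671, 0.741, -0.0, -0.0]
contact_force: [-0.6, 0.1, -0.7]
opening: 0.32
```

```bash
python3 - <<'E'
from pl import *
to(.532,.0770,.0305,.105)
w=snapshot("wrist");crop(w,0,0,640,400,1.25,"f2w.png")
X,u,v=wcloud(w)
ok=(X[:,2]>.043)&(X[:,2]<.052)&(X[:,1]>.05)&(X[:,1]<.105)&(X[:,0]>.512)&(X[:,0]<.56); W=X[ok]
if len(W)>20: print(len(W),W.mean(0).round(4)); m,sz,an=cv2.minAreaRect((W[:,:2]*1000).astype(np.float32)); print(np.round(m,1),np.round(sz,1),an)
E
```

```text
pos [0.5298 0.0769 0.0952] jaw 0.0987 tilt [-1.e-03  1.e-04 -1.e+00] q [-0.03  0.81 -0.34  1.95  0.55  0.48 -0.67] t 21.5 F [-0.6  0.1 -0.7] M [ 0.01 -0.1   0.02] open 0.32
dx,dy,dz [-0.2  2.3 64.7] turn -0.0063
702 [0.5316 0.0769 0.0468]
[531.8  76.1] [ 9.8 34.1] 5.707253456115723
```

View pics/f2w.png

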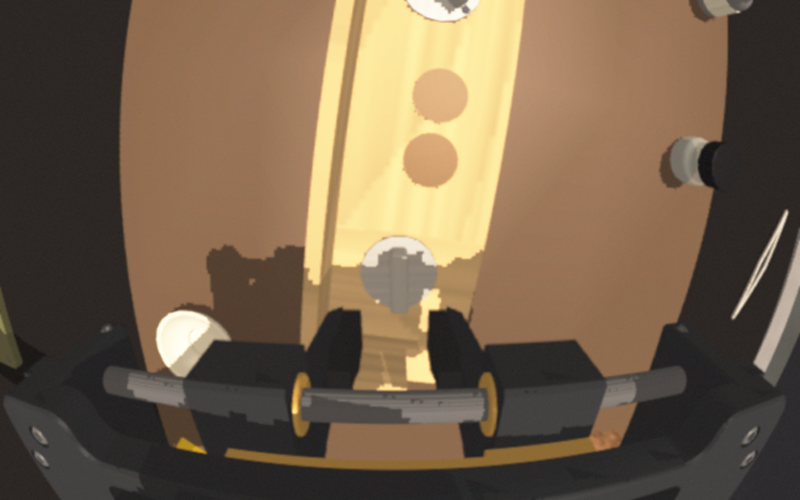

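>>> send_rows --series '[{"dx": -0.5, "dy": 2, "dz": 15, "turn": -0.005, "grip": 0.32}, {"dx": 0, "dy": 0, "dz": 15, "turn": 0, "grip": 0.32}, {"dx": 0, "dy": 0, "dz": 15, "turn": 0, "grip": 0.32}, {"dx": 0, "dy": 0, "dz": 10, "turn": 0, "grip": 0.32}, {"dx": 0, "dy": 0, "dz": 5, "turn": 0, "grip": 0.32}, {"dx": 0, "dy": 0, "dz": 3, "turn": 0, "grip": 0.32}, {"dx": 0, "dy": 0, "dz": 0, "turn": 0, "grip": 0.32}]'

```text
clock: 22.25
tool_pos: [0.5321, 0.0766, 0.0325]
eef_rot: [0.668, 0.744, -0.0, -0.0]
contact_force: [0.4, 0.1, 0.8]
opening: 0.318
```

```bash
python3 - <<'E'
from pl import *
to(.5318,.0765,.0305,.102)
w=snapshot("wrist");crop(w,160,180,480,400,2.5,"f3w.png")
s=snapshot("side");crop(s,270,150,410,250,5,"f3s.png")
E
```

```text
pos [0.5321 0.0766 0.0325] jaw 0.107 tilt [-2.e-04 -2.e-04 -1.e+00] q [-0.08  0.92 -0.25  1.96  0.62  0.34 -0.72] t 22.25 F [0.4 0.1 0.8] M [ 0.01 -0.09 -0.01] open 0.318
dx,dy,dz [-0.  -0.3  2. ] turn 0.005
```

View pics/f3w.png

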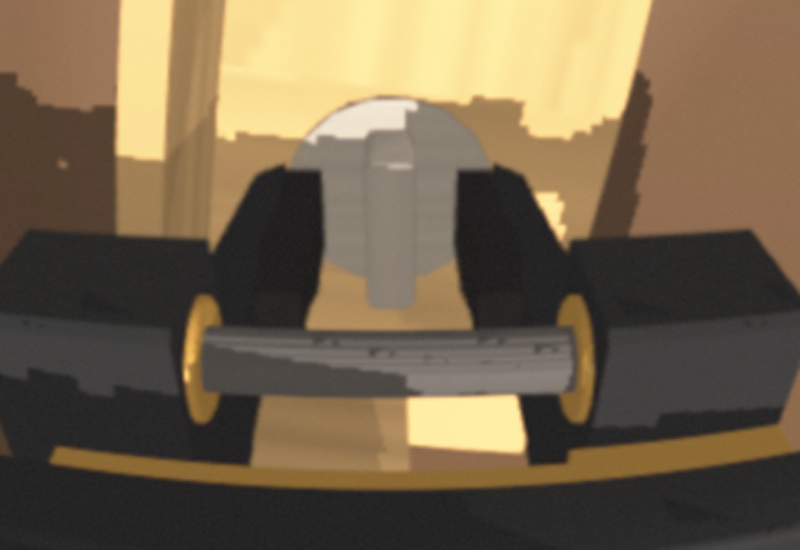

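View pics/f3s.png

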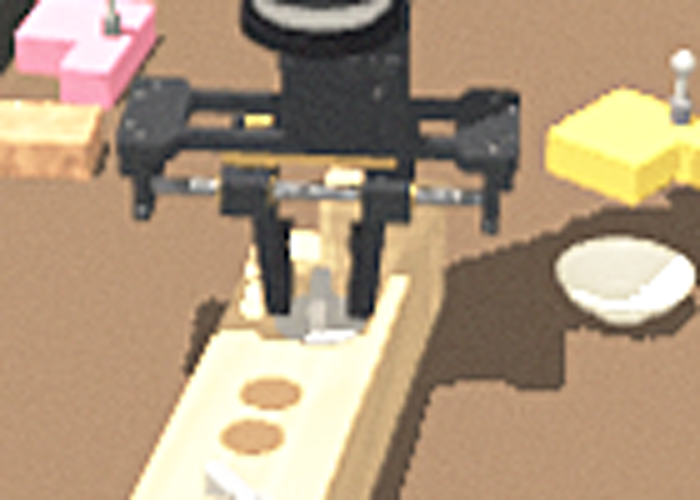

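>>> send_rows --series '[{"dx": 0, "dy": 0, "dz": 1.5, "turn": 0, "grip": 0.2}, {"dx": 0, "dy": 0, "dz": 0, "turn": 0, "grip": 0.1}, {"dx": 0, "dy": 0, "dz": 0, "turn": 0, "grip": 0}, {"dx": 0, "dy": 0, "dz": 0, "turn": 0, "grip": 0}, {"dx": 0, "dy": 0, "dz": 0, "turn": 0, "grip": 0}]' --force 30

```text
clock: 22.85
tool_pos: [0.5324, 0.0765, 0.0314]
eef_rot: [0.668, 0.744, 0.0, 0.0]
contact_force: [-0.3, -0.6, 1.9]
opening: 0.11
```

>>> send_rows --series '[{"dx": 0, "dy": 0, "dz": 0, "turn": 0.1, "grip": 0}, {"dx": 0, "dy": 0, "dz": 0, "turn": 0.1, "grip": 0}, {"dx": 0, "dy": 0, "dz": 0, "turn": 0.1, "grip": 0}, {"dx": 0, "dy": 0, "dz": 0, "turn": 0.1, "grip": 0}, {"dx": 0, "dy": 0, "dz": 0, "turn": 0.1, "grip": 0}, {"dx": 0, "dy": 0, "dz": 0, "turn": 0, "grip": 0}]'

```text
clock: 23.45
tool_pos: [0.5321, 0.0765, 0.0314]
eef_rot: [0.832, 0.555, -0.0, 0.0]
contact_force: [-0.4, -0.1, 3.1]
opening: 0.112
```

```bash
python3 - <<'E'
from pl import *
to(.5321,.0766,.0305,.102)
s=snapshot("side");crop(s,270,150,410,250,5,"g1s.png")
E
```

```text
pos [0.5321 0.0765 0.0314] jaw -0.3934 tilt [ 2.e-04 -4.e-04 -1.e+00] q [-0.14  0.91 -0.15  1.96  0.41  0.29 -1.02] t 23.45 F [-0.4 -0.1  3.1] M [-0.09 -0.03 -0.06] open 0.112
dx,dy,dz [ 0.1 -0.1  0.9] turn -0.4954
```

View pics/g1s.png

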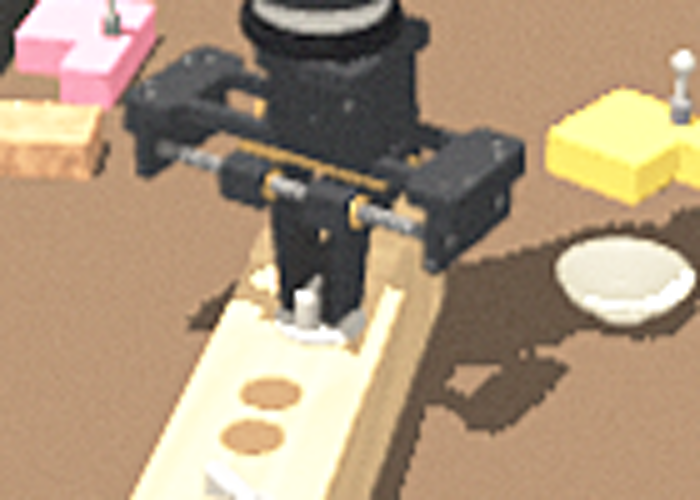

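>>> send_rows --series '[{"dx": 0, "dy": 0, "dz": 0, "turn": 0.1, "grip": 0}, {"dx": 0, "dy": 0, "dz": 0, "turn": 0.1, "grip": 0}, {"dx": 0, "dy": 0, "dz": 0, "turn": 0.1, "grip": 0}, {"dx": 0, "dy": 0, "dz": 0, "turn": 0.1, "grip": 0}, {"dx": 0, "dy": 0, "dz": 0, "turn": 0.1, "grip": 0}, {"dx": 0, "dy": 0, "dz": 0, "turn": 0.1, "grip": 0}, {"dx": 0, "dy": 0, "dz": 0, "turn": 0, "grip": 0}]'

```text
clock: 24.2
tool_pos: [0.5319, 0.0766, 0.0314]
eef_rot: [0.958, 0.286, -0.0, 0.0]
contact_force: [-0.8, -0.7, 3.9]
opening: 0.109
```

```bash
python3 - <<'E'
from pl import *
to(.5321,.0766,.0305,.102)
s=snapshot("side");crop(s,270,150,410,250,5,"g2s.png")
E
```

```text
pos [0.5319 0.0766 0.0314] jaw -0.9913 tilt [-2.e-04 -1.e-04 -1.e+00] q [-0.2   0.91 -0.05  1.96  0.14  0.27 -1.35] t 24.2 F [-0.8 -0.7  3.9] M [0.01 0.07 0.  ] open 0.109
dx,dy,dz [0.1 0.1 0.9] turn -1.0933
```

View pics/g2s.png

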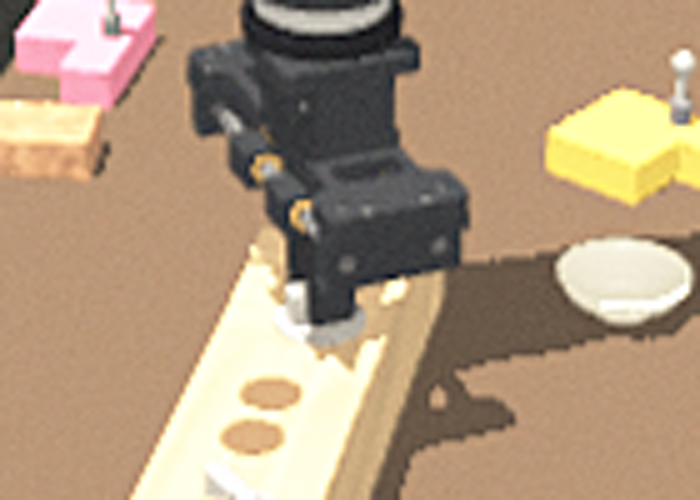

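>>> send_rows --series '[{"dx": 0, "dy": 0, "dz": 0, "turn": 0.08, "grip": 0}, {"dx": 0, "dy": 0, "dz": 0, "turn": 0.08, "grip": 0}, {"dx": 0, "dy": 0, "dz": 0, "turn": 0.08, "grip": 0}, {"dx": 0, "dy": 0, "dz": 0, "turn": 0.08, "grip": 0}, {"dx": 0, "dy": 0, "dz": 0, "turn": 0.08, "grip": 0}, {"dx": 0, "dy": 0, "dz": 0, "turn": 0, "grip": 0}]'

```text
clock: 24.85
tool_pos: [0.5319, 0.0768, 0.0314]
eef_rot: [0.996, 0.09, -0.0, -0.0]
contact_force: [-1.5, 0.2, 5.6]
opening: 0.107
```

```bash
python3 - <<'E'
from pl import *
to(.5321,.0766,.0305,.102)
s=snapshot("top");crop(s,290,180,390,270,6,"g3t.png")
w=snapshot("wrist");crop(w,0,0,640,400,1.25,"g3w.png")
E
```

```text
pos [0.5319 0.0768 0.0314] jaw -1.3908 tilt [-4.e-04  3.e-04 -1.e+00] q [-0.24  0.92  0.01  1.97 -0.05  0.26 -1.57] t 24.85 F [-1.5  0.2  5.6] M [ 0.1   0.24 -0.05] open 0.107
dx,dy,dz [0.2 0.2 0.9] turn -1.4928
```

View pics/g3t.png

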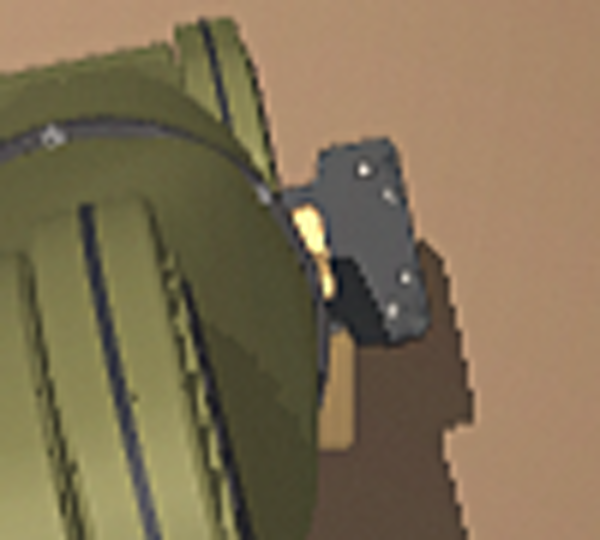

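View pics/g3w.png

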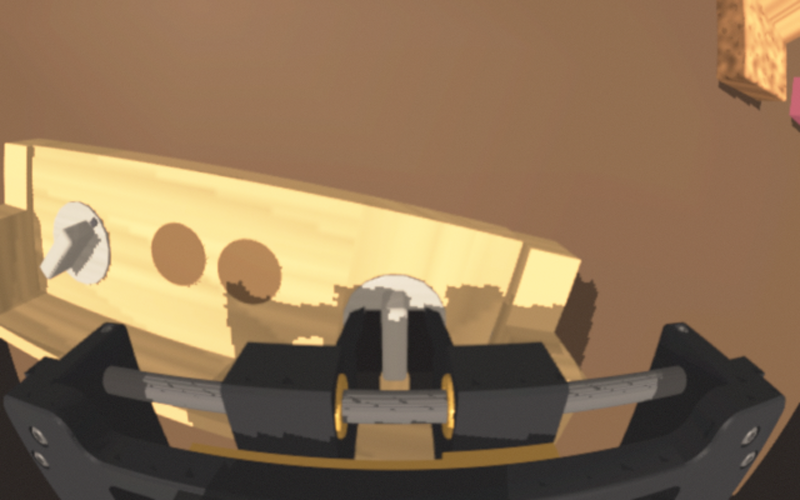

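>>> send_rows --series '[{"dx": 0, "dy": 0, "dz": 0, "turn": 0.08, "grip": 0}, {"dx": 0, "dy": 0, "dz": 0, "turn": 0.08, "grip": 0}, {"dx": 0, "dy": 0, "dz": 0, "turn": 0.08, "grip": 0}, {"dx": 0, "dy": 0, "dz": 0, "turn": 0.08, "grip": 0}, {"dx": 0, "dy": 0, "dz": 0, "turn": 0.08, "grip": 0}, {"dx": 0, "dy": 0, "dz": 0, "turn": 0.08, "grip": 0}, {"dx": 0, "dy": 0, "dz": 0, "turn": 0, "grip": 0}]' --force 40

```text
clock: 25.65
tool_pos: [0.5319, 0.077, 0.0314]
eef_rot: [0.989, -0.149, -0.0, -0.0]
contact_force: [0.0, 0.8, 4.3]
opening: 0.111
```

```bash
python3 - <<'E'
from pl import *
to(.5321,.0766,.0305,.102)
E
```

```text
pos [0.5319 0.077  0.0314] jaw -1.8706 tilt [-4.e-04  6.e-04 -1.e+00] q [-0.28  0.92  0.09  1.97 -0.27  0.27 -1.84] t 25.65 F [0.  0.8 4.3] M [ 0.19  0.15 -0.05] open 0.111
dx,dy,dz [0.3 0.3 0.9] turn 1.169
```

>>> send_rows --series '[{"dx": 0, "dy": 0, "dz": 0, "turn": 0.08, "grip": 0}, {"dx": 0, "dy": 0, "dz": 0, "turn": 0.08, "grip": 0}, {"dx": 0, "dy": 0, "dz": 0, "turn": 0.08, "grip": 0}, {"dx": 0, "dy": 0, "dz": 0, "turn": 0.06, "grip": 0}, {"dx": 0, "dy": 0, "dz": 0, "turn": 0, "grip": 0}]'

```text
clock: 26.15
tool_pos: [0.5319, 0.0771, 0.0314]
eef_rot: [0.955, -0.295, -0.0, -0.0]
contact_force: [-1.0, 1.3, 4.4]
opening: 0.11
```

```bash
python3 - <<'E'
from pl import *
to(.5321,.0766,.0305,.102)
w=snapshot("wrist");crop(w,0,0,640,400,1.25,"g4w.png")
E
```

```text
pos [0.5319 0.0771 0.0314] jaw -2.1701 tilt [-4.e-04  7.e-04 -1.e+00] q [-0.31  0.92  0.13  1.97 -0.41  0.27 -2.  ] t 26.15 F [-1.   1.3  4.4] M [0.28 0.13 0.01] open 0.11
dx,dy,dz [0.4 0.3 0.9] turn 0.8695
```

View pics/g4w.png

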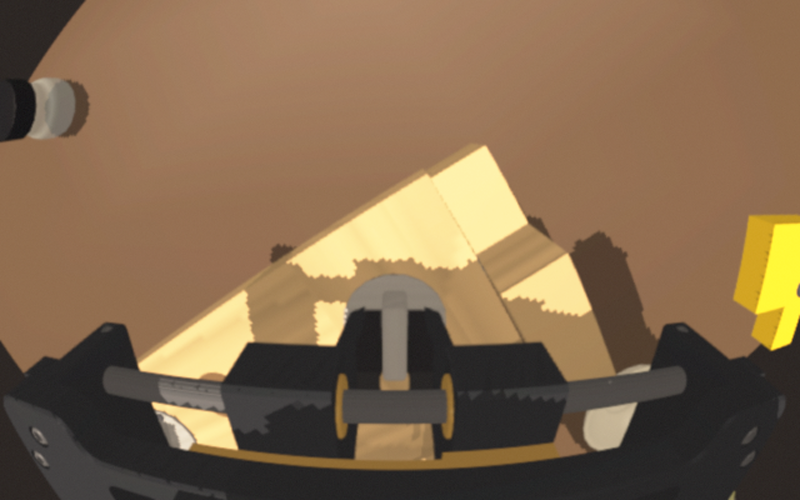

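>>> send_rows --series '[{"dx": 0, "dy": 0, "dz": 0, "turn": 0.06, "grip": 0}, {"dx": 0, "dy": 0, "dz": 0, "turn": 0.06, "grip": 0}, {"dx": 0, "dy": 0, "dz": 0, "turn": 0, "grip": 0}]'

```text
clock: 26.5
tool_pos: [0.532, 0.0771, 0.0314]
eef_rot: [0.936, -0.352, -0.0, -0.0]
contact_force: [-0.9, 1.3, 5.3]
opening: 0.114
```

```bash
python3 - <<'E'
from pl import *
to(.5321,.0766,.0305,.102)
E
```

```text
pos [0.532  0.0771 0.0314] jaw -2.2901 tilt [-3.e-04  9.e-04 -1.e+00] q [-0.32  0.93  0.15  1.97 -0.46  0.28 -2.07] t 26.5 F [-0.9  1.3  5.3] M [ 0.31  0.13 -0.08] open 0.114
dx,dy,dz [0.4 0.3 0.9] turn 0.7495
```

>>> send_rows --series '[{"dx": 0, "dy": 0, "dz": 0, "turn": 0.05, "grip": 0}, {"dx": 0, "dy": 0, "dz": 0, "turn": 0.05, "grip": 0}, {"dx": 0, "dy": 0, "dz": 0, "turn": 0, "grip": 0}]'

```text
clock: 26.8
tool_pos: [0.532, 0.0772, 0.0314]
eef_rot: [0.918, -0.398, -0.0, -0.0]
contact_force: [-1.4, 0.2, 6.2]
opening: 0.109
```

```bash
python3 - <<'E'
from pl import *
to(.5321,.0766,.0305,.102)
E
```

```text
pos [0.532  0.0772 0.0314] jaw -2.3887 tilt [-3.e-04  7.e-04 -1.e+00] q [-0.33  0.93  0.17  1.97 -0.51  0.29 -2.12] t 26.8 F [-1.4  0.2  6.2] M [0.22 0.12 0.6 ] open 0.109
dx,dy,dz [0.5 0.3 0.9] turn 0.6509
```

>>> send_rows --series '[{"dx": 0, "dy": 0, "dz": 0, "turn": 0.03, "grip": 0}, {"dx": 0, "dy": 0, "dz": 0, "turn": 0, "grip": 0}]'

```text
clock: 27.0
tool_pos: [0.532, 0.0771, 0.0314]
eef_rot: [0.912, -0.411, -0.0, -0.0]
contact_force: [-0.5, 0.1, 4.7]
opening: 0.113
```

```bash
python3 - <<'E'
from pl import *
to(.5321,.0766,.0305,.102)
E
```

```text
pos [0.532  0.0771 0.0314] jaw -2.4176 tilt [-3.e-04  6.e-04 -1.e+00] q [-0.33  0.93  0.18  1.97 -0.52  0.29 -2.14] t 27.0 F [-0.5  0.1  4.7] M [0.25 0.14 0.69] open 0.113
dx,dy,dz [0.5 0.3 0.9] turn 0.622
```

>>> send_rows --series '[{"dx": 0, "dy": 0, "dz": 0, "turn": -0.02, "grip": 0.15}, {"dx": 0, "dy": 0, "dz": 0, "turn": 0, "grip": 0.3}, {"dx": 0, "dy": 0, "dz": 0, "turn": 0, "grip": 0.3}, {"dx": 0, "dy": 0, "dz": 0, "turn": 0, "grip": 0.3}, {"dx": 0, "dy": 0, "dz": -10, "turn": 0, "grip": 0.3}, {"dx": 0, "dy": 0, "dz": -25, "turn": 0, "grip": 0.3}, {"dx": 0, "dy": 0, "dz": -30, "turn": 0, "grip": 0.3}, {"dx": 0, "dy": 0, "dz": -30, "turn": 0, "grip": 0.3}, {"dx": 0, "dy": 0, "dz": -30, "turn": 0, "grip": 0.3}, {"dx": 0, "dy": 0, "dz": 0, "turn": 0, "grip": 0.3}]'

```text
clock: 28.0
tool_pos: [0.5345, 0.0764, 0.1602]
eef_rot: [0.915, -0.404, 0.003, -0.002]
contact_force: [0.8, 0.2, 0.3]
opening: 0.298
```

```bash
python3 - <<'E'
from pl import *
to(.5321,.0766,.0305,.102)
w=snapshot("wrist");crop(w,0,0,640,400,1.25,"h1w.png")
s=snapshot("side");crop(s,250,130,430,290,4,"h1s.png")
X,u,v=wcloud(w)
ok=(X[:,2]>.043)&(X[:,2]<.052)&(np.hypot(X[:,0]-.532,X[:,1]-.0765)<.022); W=X[ok]
m,sz,an=cv2.minAreaRect((W[:,:2]*1000).astype(np.float32)); print("wing",np.round(m,1),np.round(sz,1),an,len(W))
for x0 in (.54,.55,.56,.57):
    q=X[(abs(X[:,0]-x0)<.002)&(X[:,1]>-.03)&(X[:,1]<.06)]
    P=q[abs(q[:,2]-.030)<.0018]; B=q[abs(q[:,2]-.025)<.0018]
    if len(P) and len(B): print(x0,"panel y",np.percentile(P[:,1],[1,99]).round(4),"board",np.percentile(B[:,1],[1,50]).round(4))
E
```

```text
pos [0.5345 0.0764 0.1602] jaw -2.4032 tilt [ 7.5e-03  8.0e-04 -1.0e+00] q [-0.43  0.72  0.35  1.92 -0.43  0.56 -2.2 ] t 28.0 F [0.8 0.2 0.3] M [ 0.11 -0.04 -0.02] open 0.298
dx,dy,dz [ -2.3   2.4 129.7] turn 0.6364
wing [532.4  75.1] [ 9.8 33.7] 45.0645751953125 399
0.54 panel y [0.0054 0.036 ] board [0.0306 0.0437]
0.55 panel y [0.0047 0.0292] board [0.0302 0.0444]
0.56 panel y [0.0048 0.029 ] board [0.0298 0.0448]
0.57 panel y [0.004  0.0285] board [0.0294 0.0446]
```

View pics/h1w.png

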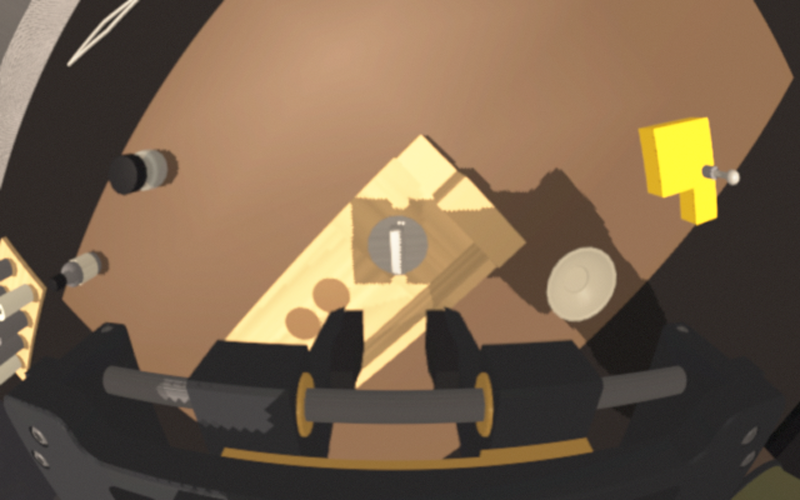

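View pics/h1s.png

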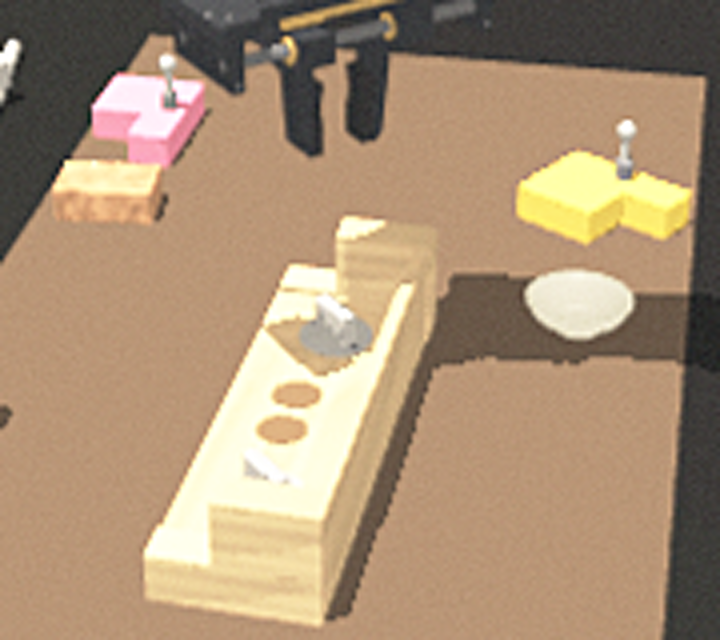

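```bash
python3 - <<'E'
from plant import *
print(finish_job(), get_state()["clock"])
E
```

```text
the job is handed in; nothing more can be done
the job is handed in; nothing more can be done
```

The panel is fitted and the cam is turned to its stop. I handed the job in at about 28 s of the 72 s allowed, with the gripper raised clear and touching nothing.

**What I did**
- **Standing:** I lifted the wooden panel by its tall part at 3 N so that it pivoted upright on its lower edge, then let go. It stood by itself, with the face within about 0.6° of upright.
- **Fitting:** With a fresh grip across its thickness, I slid the stud into the hole until it stopped against the hub. The gap to the board there was about 4 mm, with roughly 5 N of resistance.
- **Cam:** I let go of the panel and turned the cam clockwise by about 2.45 rad until it hit the hard stop. The reaction moment rose from nearly zero to 0.69 N m.

**Last checks**
- **Panel:** The panel's inner face lies within about 1 mm of the board end and parallel to it. That is as fine as the depth picture can resolve, so I could not confirm exactly zero gap.
- **Cam:** The wing turned about 141° by camera, which puts the cam at about 2.5 rad. The gripper's own angle read 1–3° more than the wing, which I put down to the pads twisting against the stop.
- **Other items:** The dish, paint pots and sanding block looked unmoved in the last pictures. I did not measure their positions again.
- **First grip:** At 6 N the panel lifted off the bench without pivoting. I lowered it part of the way, and reducing the grip to 3 N let it swing down onto its edge.

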